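# Nest the kidney dishes

### The job

Clear up the three white kidney-shaped dishes: nest the two that stand on the worktop into the one standing on the wooden board on the hob, one on top of the other in either order. Turn each so that its outline matches the dish below (handles one above the other) and it sits fully down inside it, level. Leave the bottom dish on its board, do not push aside or tip the mill, shaker, mug and tin, and let go.

Things in the scene. Friction and masses are not known exactly. Their poses are not given: they have to be found in the camera images.
- dish_base: Bottom dish, on the board. White kidney dish, one of 3 identical: 190 mm long (own y), 50 high, about 0.25 kg. Origin: centre of the underside, close to the centre of mass; z up. Stub handle on the hollow side, along own -x; bulging side +x. Rim spans x -50 (tips of the horns, at y +-58) to +53 mm, y +-96; the hollow reaches in to x -23 at y 0. Walls 3 mm thick, leaning out 19 deg.
- dish_a: White kidney dish on the worktop, same shape, size and axes as dish_base. Inner floor 22 mm above the underside, well 28 mm deep. Two nest only when turned the same way, handle above handle: the upper stands on the inner floor of the lower, its origin 22 mm above the lower's, 4 to 5 mm of play all round; turned wrongly it rides on the rim.
- dish_b: White kidney dish on the worktop, same shape, size, axes and nesting as dish_a. Outline: a band along an arc of radius 75 mm and half angle 50 deg about (-60, 0) mm, with round ends; the band's half width is 20.5 mm at the underside, growing evenly to 38 mm at the rim.
- dish_base_handle (a point): Grip point of this dish's handle, at (-52, 0, 47) mm in the dish's frame. The handle is a bar along the dish's x from -72 to -22 mm, 16 mm wide (y), 16 mm high (39 to 55 mm above the underside), edges rounded; grip it across y from above. Nested handles have 6 mm of air between them.
- dish_a_handle (a point): Grip point of this dish's handle, at (-52, 0, 47) mm in the dish's frame. The handle is a bar along the dish's x from -72 to -22 mm, 16 mm wide (y), 16 mm high (39 to 55 mm above the underside), edges rounded; grip it across y from above. Nested handles have 6 mm of air between them.
- dish_b_handle (a point): Grip point of this dish's handle, at (-52, 0, 47) mm in the dish's frame. The handle is a bar along the dish's x from -72 to -22 mm, 16 mm wide (y), 16 mm high (39 to 55 mm above the underside), edges rounded; grip it across y from above. Nested handles have 6 mm of air between them.
- board: Pale wooden board fixed on the hob, 240 mm (x) by 260 mm (y), 14 mm thick, its top 20 mm above the worktop. Origin: centre of the underside.
- pepper_mill: Loose wooden mill, 58 mm across, 170 mm tall, standing behind the dishes. Origin: centre of the underside.
- salt_shaker: Loose grey shaker, 44 mm across, 90 mm tall, standing behind the dishes. Origin: centre of the underside.
- mug: Loose pottery mug, 92 mm across and 127 mm over its handle, 95 mm tall, behind the dishes. Origin: middle of the underside.
- tin: Loose small food tin, 75 mm across, 58 mm tall, near the front edge between the dishes. Origin: centre of the underside.

How it is judged:
On the way, in this order (a step that is already met when the one before it is completed fails the run):
1. one dish is nested in the bottom dish (((horizontal distance between dish_a and dish_base below 0.012 m and z of dish_a in the frame of dish_base between 0.016 and 0.028 m and horizontal distance between dish_a_handle and dish_base_handle below 0.018 m and angle between dish_a's own z axis and vertical below 0.08 rad) or (horizontal distance between dish_b and dish_base below 0.012 m and z of dish_b in the frame of dish_base between 0.016 and 0.028 m and horizontal distance between dish_b_handle and dish_base_handle below 0.018 m and angle between dish_b's own z axis and vertical below 0.08 rad))), for 0.2 s.
2. the other dish is nested on top of it ((((horizontal distance between dish_a and dish_base below 0.012 m and z of dish_a in the frame of dish_base between 0.016 and 0.028 m and horizontal distance between dish_a_handle and dish_base_handle below 0.018 m and angle between dish_a's own z axis and vertical below 0.08 rad) and (horizontal distance between dish_b and dish_a below 0.012 m and z of dish_b in the frame of dish_a between 0.016 and 0.028 m and horizontal distance between dish_b_handle and dish_a_handle below 0.018 m and angle between dish_b's own z axis and vertical below 0.08 rad)) or ((horizontal distance between dish_b and dish_base below 0.012 m and z of dish_b in the frame of dish_base between 0.016 and 0.028 m and horizontal distance between dish_b_handle and dish_base_handle below 0.018 m and angle between dish_b's own z axis and vertical below 0.08 rad) and (horizontal distance between dish_a and dish_b below 0.012 m and z of dish_a in the frame of dish_b between 0.016 and 0.028 m and horizontal distance between dish_a_handle and dish_b_handle below 0.018 m and angle between dish_a's own z axis and vertical below 0.08 rad)))), for 0.2 s.
At the end, for the whole second after the job is handed in: The bottom dish stands level on its board (within 80 mm of its middle); one dish is nested in it and the other in that one: each origin within 12 mm sideways of that of the dish below and 16 to 28 mm above it, handles within 18 mm sideways of one another, tilt under 0.08 rad; all three at rest ((((horizontal distance between dish_a and dish_base below 0.012 m and z of dish_a in the frame of dish_base between 0.016 and 0.028 m and horizontal distance between dish_a_handle and dish_base_handle below 0.018 m and angle between dish_a's own z axis and vertical below 0.08 rad) and (horizontal distance between dish_b and dish_a below 0.012 m and z of dish_b in the frame of dish_a between 0.016 and 0.028 m and horizontal distance between dish_b_handle and dish_a_handle below 0.018 m and angle between dish_b's own z axis and vertical below 0.08 rad)) or ((horizontal distance between dish_b and dish_base below 0.012 m and z of dish_b in the frame of dish_base between 0.016 and 0.028 m and horizontal distance between dish_b_handle and dish_base_handle below 0.018 m and angle between dish_b's own z axis and vertical below 0.08 rad) and (horizontal distance between dish_a and dish_b below 0.012 m and z of dish_a in the frame of dish_b between 0.016 and 0.028 m and horizontal distance between dish_a_handle and dish_b_handle below 0.018 m and angle between dish_a's own z axis and vertical below 0.08 rad))) and horizontal distance between dish_base and board below 0.08 m and z of dish_base in the frame of board between 0.01 and 0.018 m and angle between dish_base's own z axis and vertical below 0.06 rad and linear speed of each of dish_a, dish_b, dish_base below 0.02 m/s); the robot touches nothing.
It fails at once if a bystander (mill, shaker, mug, tin) is shifted by more than 30 mm or tipped (distance of any of pepper_mill, salt_shaker, mug, tin from where it was at the start of the episode above 0.03 m or angle between any of pepper_mill, salt_shaker, mug, tin's own z axis and vertical above 0.3 rad).
It also fails if it takes over 58 s, if anything falls off the work surface, if the arm or the gripper's body presses on something with over 40 N, if the wrist force passes 120 N, or if a joint passes its speed limit or range.

### The arm

A 7-joint arm with a two-finger parallel gripper is mounted at the origin on a cart in front of the work surface, level with it; the furniture and walls round the work are solid. World frame = base frame: x ahead of the robot, y to its left, z up, the work surface at z = 0. Lengths are in m, angles in rad, forces in N, time in s.
With the tool pointing down it reaches from about 0.425 to 0.925 m from the base axis. Payload 6.8 kg.
Tool frame: the origin (TCP) lies at the centre of the arm's flange, where the gripper is bolted on; the fingertips stand 173 mm ahead of it and the grasp point (between the pads) lies 155 mm ahead of it (r.hold_point_z is the distance from the TCP to the grasp point, in m); z points along the fingers, x is the direction in which the jaws open and shut, and the axes are right-handed (so a half turn about z gives the same grasp; the last joint's range is limited). The gripper opens to 85 mm and grips with 20 to 120 N. Pads are 22 mm wide; open, the fingers measure 114 mm over their backs; the gripper's body (76 mm by 85 mm) begins 54 mm behind the grasp point. The pads swing forward as they close: fully open they stand 13 mm farther back than shut.
Start: joints at [1.025, 0.477, 0.022, 1.555, -0.011, 1.109, -0.083], TCP at [0.286, -0.611, 0.405] pointing down, gripper open.
Joint ranges: [-2.96, 2.96], [-0.34, 2.1], [-1.41, 1.46], [0.24, 2.44], [-1.37, 4.51], [0.17, 1.92], [-2.96, 2.96]. Speed limits (rad/s): [2.39, 2.39, 3.14, 3.14, 3.14, 3.14, 3.14].

### API

Orientations are given as a rotation vector (axis times angle).
In Python, from bench import r gives the robot as it stands.
- The arm moves only by the tool apply_moves, never from a script. Its arguments are lists of equal length, an entry for each row: "dp": the shift along the tool's x, y, z scaled (see below), a list of three; "twist": the turn, a rotation vector about the tool's x, y, z scaled (see below), a list of three; "jaw": the closure in counts, from 0 (fully open) to 255 (shut). In form: {"dp": [[x, y, z], ...], "twist": [[rx, ry, rz], ...], "jaw": [jaw, ...]}. A call has 1 to 20 rows; each row shifts and turns the pose as measured when the row begins, along the tool's axes as they then stand; what a row does not reach is not made up. The controller multiplies each number of a shift by 12 cm and each number of a turn by 120 degrees. A row lasts 1/10 s, in which the tool goes at most 50 mm and 8.59 degrees, less where a joint would pass 70% of its speed; a pose out of reach is approached as far as the arm can. A call with a number of a shift or a turn outside -1 to 1 is refused whole. A call with a gripper value outside its range is refused whole. The fingers move at their own pace and stop on an object; "grip_force" is the grip in N (left out, the last holds). Time passes only in rows, so rows that do not move let the fingers close. It gives the time, the measured TCP pose, the force and the opening at its end, in the units of the state.
- r.get_obs(): the state, without advancing time (a new reading comes with each control period).
- r.grab_frame(name): name is "scene" or "top" or "wrist"; returns a dict with "color" (400x640x3 uint8, red, green, blue), "z_map" (400x640 float32, m along the optical axis (not along the pixel's ray), 0 where there is no reading), "intrinsics" (3x3 intrinsics, pixels), "R" (3x3) and "t" (3): a world point X has camera coordinates R X + t; the wrist camera has in their place "hand_eye" (4x4, takes a point from camera to tool coordinates, whose origin is the TCP and whose axes are the tool frame's). Camera axes: x right, y down, z forward; pixel columns grow to the right and rows downward; lengths in m; the calibration is good to about 2 mm. A picture is of the moment at which its call begins: read the wrist's pose just before it.
- r.hand_in(): hands the job in, once; it reports no verdict.
The state is a dict: "clock": time; "joints": joint angles; "qvel": joint speeds; "tau": joint torques, N m; "tcp_pos": TCP position; "orientation": TCP orientation; "contact_force": force on the tool from outside, world axes, zero at the start; "moment": the same for the moment, N m; "grip_width": finger opening in m.
Only numpy, scipy, OpenCV 4.12 (cv2) and the standard library are available. Lean on these libraries where they do the work, as an engineer would, in place of code of your own. Each camera call takes 0.05 s, during which the arm holds its last target.

## Working session

There is one attempt and no reset: what is moved stays moved. The work goes in short steps, Python scripts to look and compute and a tool call to move; the robot and the scene stay as the last step left them, time stands still between calls to the robot, and variables do not carry over. Pictures are saved under pics/ and viewed, and the job is handed in when it is done.

Besides the shell and the picture viewer there is one more tool, called after ">>>" as name(argument=value, ...) on one line, values as JSON. apply_moves: Moves the arm, as the interface text tells. Shifts and turns lie within -1 to 1; 1 stands for 12 cm of shift or 120 degrees of turn. Its arguments: {"type":"object","properties":{"dp":{"type":"array"},"twist":{"type":"array"},"jaw":{"type":"array"},"grip_force":{"type":"number"}},"required":["dp","twist","jaw"]}

```bash
mkdir -p pics; ls
cat > h.py <<'E'
import numpy as np,cv2
from bench import r
from scipy.spatial.transform import Rotation as R
def save(n,f): cv2.imwrite('pics/'+n+'.png',f['color'][:,:,::-1])
def cloud(f,T=None):
    z=f['z_map'];K=f['intrinsics'];v,u=np.mgrid[:z.shape[0],:z.shape[1]]
    P=np.stack([(u-K[0,2])/K[0,0]*z,(v-K[1,2])/K[1,1]*z,z],-1)
    if 'R' in f: W=(P-f['t'])@f['R']
    else: 
        P=P@f['hand_eye'][:3,:3].T+f['hand_eye'][:3,3]
        o=T; W=P@R.from_rotvec(o['orientation']).as_matrix().T+o['tcp_pos']
    W[z==0]=np.nan
    return W
E
python3 - <<'E'
from h import *
o=r.get_obs();print(o)
for n in['top','scene']:
    f=r.grab_frame(n);save(n+'0',f);print(f['intrinsics'],f['R'],f['t'])
    np.savez(n+'0.npz',**f)
E
```

```text
pics
{'clock': 0.0, 'joints': array([ 1.02489991,  0.47779671,  0.02234597,  1.55646865, -0.01151072,
        1.10929959, -0.08312216]), 'qvel': array([-0.00036727, -0.0015378 ,  0.00017504,  0.00062595, -0.0004103 ,
       -0.00123187, -0.00020529]), 'tau': array([-7.91177281e-04, -5.96459734e+01,  1.60778940e+00, -2.81204689e+01,
        1.24992180e-02,  9.30501177e-03,  6.39285463e-05]), 'tcp_pos': array([ 0.28604821, -0.61108062,  0.40372055]), 'orientation': array([-2.65007719e+00,  1.68557985e+00,  2.54750987e-03]), 'contact_force': array([ 0.97097583,  0.14520675, -0.02866515]), 'moment': array([-0.00717088, -0.04228681,  0.01864411]), 'grip_width': 0.08571069093395627}
[[381.30565778   0.         316.02930335]
 [  0.         381.30565778 201.82847906]
 [  0.           0.           1.        ]] [[ 0.01729799 -0.99983736 -0.00510315]
 [-0.98909735 -0.01636521 -0.146351  ]
 [ 0.14624368  0.00757909 -0.98921956]] [-0.04041095  0.54117816  1.17938136]
[[509.24758359   0.         315.77231111]
 [  0.         509.24758359 208.94124867]
 [  0.           0.           1.        ]] [[-0.6133825  -0.7897637  -0.00593374]
 [-0.55961463  0.43991063 -0.70236039]
 [ 0.55730905 -0.42749496 -0.7117968 ]] [0.29709931 0.36285661 1.20353968]
```

View pics/top0.png

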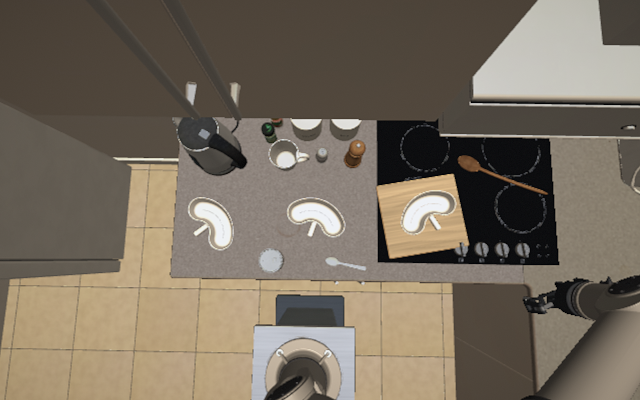

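View pics/scene0.png

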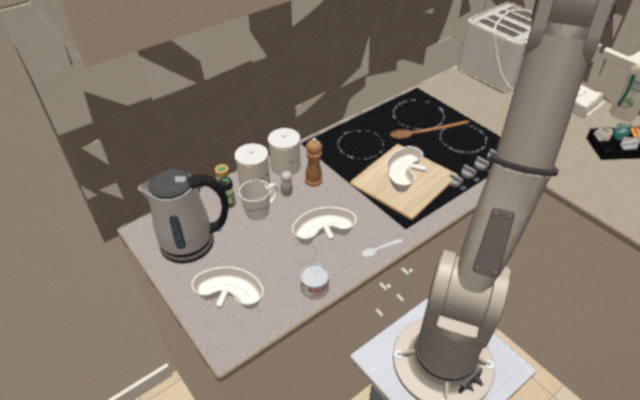

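The top view shows dish_base at about (428,212) on the board. The two other dishes are at about (316,216) and (211,222), and the tin is at (271,260). The mill is at (356,153), the shaker at (322,155) and the mug at (286,155). I'll measure these from depth.

Run:
```python
from h import *
f=dict(np.load('top0.npz'));W=cloud(f)
for u,v in[(500,60),(560,90),(500,125),(250,120),(340,100),(600,30),(600,140),(150,20),(220,60),(550,110)]: print((u,v),W[v,u].round(3))
c=f['color'].astype(int);hsv=cv2.cvtColor(f['color'],cv2.COLOR_RGB2HSV)
z=W[...,2]
for n,(u0,v0,u1,v1),z0 in[('base',(395,183,462,242),.02),('mid',(280,188,352,246),0),('left',(180,188,242,258),0)]:
    for lo in (.03,.038):
        m=np.zeros(z.shape,bool);m[v0:v1,u0:u1]=True
        m&=(z>z0+lo)&(z<z0+.07)
        p=W[m];print(n,m.sum(),np.median(p,0),p.min(0),p.max(0))
for n,(u0,v0,u1,v1) in dict(tin=(255,245,288,275),mill=(340,135,370,170),shaker=(314,145,329,163),mug=(265,138,312,172)).items():
    p=W[v0:v1,u0:u1].reshape(-1,3);p=p[p[:,2]>.03];print(n,p.min(0).round(3),p.max(0).round(3))
vis=np.clip((z-0)*255/.08,0,255);vis=np.nan_to_num(vis).astype(np.uint8)
cv2.imwrite('pics/zt.png',cv2.resize(vis[170:270,165:475],None,fx=2.5,fy=2.5,interpolation=0))
cv2.imwrite('pics/ct.png',cv2.resize(f['color'][170:270,165:475,::-1],None,fx=2.5,fy=2.5,interpolation=0))
```

```text
(500, 60) [ 0.612 -0.263  0.8  ]
(560, 90) [ 0.573 -0.334  0.801]
(500, 125) [ 0.558 -0.3    0.717]
(250, 120) [ 0.828  0.2   -0.005]
(340, 100) [ 0.584 -0.068  0.737]
(600, 30) [ 0.654 -0.391  0.801]
(600, 140) [ 0.775 -0.985 -0.001]
(150, 20) [0.583 0.122 0.915]
(220, 60) [0.584 0.074 0.842]
(550, 110) [ 0.557 -0.336  0.776]
base 588 [ 0.51286508 -0.39160446  0.06649688] [ 0.44510349 -0.46470196  0.05009144] [ 0.58110112 -0.2937944   0.08291241]
base 457 [ 0.50841333 -0.39205425  0.06869496] [ 0.44510349 -0.46470196  0.05802309] [ 0.58110112 -0.2937944   0.08291241]
mid 561 [ 0.48816509 -0.02782656  0.04630084] [ 0.43188067 -0.12373416  0.03005351] [0.55593218 0.05689702 0.06094217]
mid 427 [ 0.48348285 -0.02617538  0.04843228] [ 0.43188067 -0.12373416  0.03801186] [0.55593218 0.05689702 0.06094217]
left 563 [0.46819461 0.30738633 0.04569959] [0.38659374 0.22628309 0.03000346] [0.5501842  0.37118053 0.06154917]
left 428 [0.46047598 0.3100278  0.04835451] [0.38659374 0.22628309 0.03803267] [0.5501842  0.37118053 0.06154917]
tin [0.322 0.068 0.03 ] [0.393 0.142 0.063]
mill [ 0.667 -0.175  0.03 ] [ 0.768 -0.106  0.176]
shaker [ 0.676 -0.068  0.034] [ 0.711 -0.028  0.093]
mug [ 0.639 -0.008  0.03 ] [0.756 0.137 0.101]
```

View pics/zt.png

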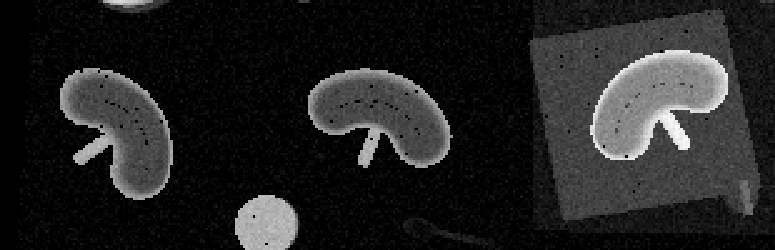

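View pics/ct.png

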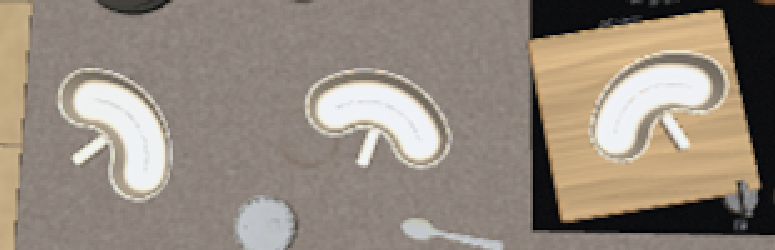

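Depth outlines the three dishes clearly, with the handles pointing toward the robot. Next I get poses by ray-casting the outlines onto the rim plane, fitting a circle to the bulging arc and a line to the handle.

```bash
cat >> h.py <<'E'
from scipy.optimize import least_squares
def cast(f,uv,zp,T=None):
    K=f['intrinsics'];uv=np.asarray(uv,float).reshape(-1,2)
    d=np.c_[(uv[:,0]-K[0,2])/K[0,0],(uv[:,1]-K[1,2])/K[1,1],np.ones(len(uv))]
    if 'R' in f: C=-f['R'].T@f['t'];d=d@f['R']
    else:
        M=R.from_rotvec(T['orientation']).as_matrix();H=f['hand_eye']
        C=M@H[:3,3]+T['tcp_pos'];d=d@(M@H[:3,:3]).T
    return C+d*((zp-C[2])/d[:,2])[:,None]
def pose(f,m,z0,T=None,hg=None):
    """m: mask of the dish silhouette; returns origin xy, yaw"""
    m=m.astype(np.uint8)
    k=cv2.connectedComponentsWithStats(m);i=1+np.argmax(k[2][1:,4]);m=(k[1]==i).astype(np.uint8)
    c=max(cv2.findContours(m,cv2.RETR_EXTERNAL,cv2.CHAIN_APPROX_NONE)[0],key=len).reshape(-1,2)
    P=cast(f,c,z0+.05,T)[:,:2]
    full=cv2.drawContours(np.zeros_like(m),[c.reshape(-1,1,2)],-1,1,-1)
    v,u=np.nonzero(full);A=cast(f,np.c_[u,v],z0+.05,T)[:,:2]
    a=A.mean(0)
    # initial axis: handle tip = farthest feature; minor pca axis
    w,V=np.linalg.eigh(np.cov(A.T));x=V[:,0]
    s=(A-a)@x; 
    if (s**3).mean()>0: x=-x
    for _ in range(6):
        y=np.array([-x[1],x[0]])
        # arc points: ahead of centroid side
        cc=a-x*.065
        d=P-cc;ang=np.arctan2(d@y,d@x);rr=np.hypot(*d.T)
        S=P[(abs(ang)<np.deg2rad(50))&(rr>.09)]
        q=least_squares(lambda q:np.hypot(S[:,0]-q[0],S[:,1]-q[1])-q[2],[*cc,.113],loss='soft_l1',f_scale=.002).x
        C=q[:2]; n=a-C; x=n/np.linalg.norm(n); a0=C
    q2=least_squares(lambda q:np.hypot(S[:,0]-q[0],S[:,1]-q[1])-.1135,C,loss='soft_l1',f_scale=.002).x
    # handle: points behind the horns
    res=dict(circ=q,C2=q2)
    x=(a-q2)/np.linalg.norm(a-q2)
    o=q2+.06*x
    y=np.array([-x[1],x[0]])
    Ah=cast(f,np.c_[u,v],z0+.055,T)[:,:2]
    l=(Ah-o); t=l@x; hm=(t<-.032)&(abs(l@y)<.022)
    H=Ah[hm];L=cv2.fitLine(H.astype(np.float32),cv2.DIST_L2,0,.001,.001).ravel()
    hx=L[:2] if L[:2]@x>0 else -L[:2]
    res.update(o=o,yawsym=np.degrees(np.arctan2(x[1],x[0])),yawh=np.degrees(np.arctan2(hx[1],hx[0])),hc=L[2:],tip=((H-o)@x).min(),hlat=((L[2:]-o)@y))
    # hor ends: lateral extents
    l=P-o;res['yext']=((l@y).min(),(l@y).max());res['xmax']=(l@x).max()
    d=L[2:]-q2;res['yawc']=np.degrees(np.arctan2(-d[1],-d[0])) # unused check
    return res
E
python3 - <<'E'
from h import *
np.set_printoptions(precision=4,suppress=True)
f=dict(np.load('top0.npz'));W=cloud(f);z=W[...,2]
for n,(u0,v0,u1,v1),z0 in[('base',(395,183,462,242),.02),('mid',(280,188,352,246),0),('left',(180,188,242,258),0)]:
    m=np.zeros(z.shape,bool);m[v0:v1,u0:u1]=True
    m&=(z>z0+.022)&(z<z0+.09)
    print(n,pose(f,m,z0))
E
```

```text
base {'circ': array([ 0.4699, -0.406 ,  0.1109]), 'C2': array([ 0.4673, -0.4077]), 'o': array([ 0.5178, -0.3752]), 'yawsym': np.float64(32.74725897809688), 'yawh': np.float32(31.325048), 'hc': array([ 0.4747, -0.4007], dtype=float32), 'tip': np.float64(-0.06858907035743327), 'hlat': np.float64(0.0019289692130898695), 'yext': (np.float64(-0.09493526366870672), np.float64(0.09367017897034824)), 'xmax': np.float64(0.05461886742372334), 'yawc': np.float64(-136.28955122651462)}
mid {'circ': array([ 0.4442, -0.0167,  0.11  ]), 'C2': array([ 0.4405, -0.0153]), 'o': array([ 0.4969, -0.0357]), 'yawsym': np.float64(-19.813726557823205), 'yawh': np.float32(-20.56234), 'hc': array([ 0.4495, -0.0185], dtype=float32), 'tip': np.float64(-0.06864851895183104), 'hlat': np.float64(6.257624203290548e-05), 'yext': (np.float64(-0.09384660321278186), np.float64(0.09466028446277497)), 'xmax': np.float64(0.054864376418611166), 'yawc': np.float64(160.5608407240629)}
left {'circ': array([0.4393, 0.338 , 0.1103]), 'C2': array([0.4371, 0.3409]), 'o': array([0.4733, 0.293 ]), 'yawsym': np.float64(-52.90406585354011), 'yawh': np.float32(-53.647114), 'hc': array([0.4423, 0.3315], dtype=float32), 'tip': np.float64(-0.06714401600749106), 'hlat': np.float64(-0.0014585216355003023), 'yext': (np.float64(-0.09345500075950892), np.float64(0.09503229737177835)), 'xmax': np.float64(0.05448511353253432), 'yawc': np.float64(119.2801541455028)}
```

```bash
cat > p.py <<'E'
import sys
from h import *
np.set_printoptions(precision=4,suppress=True)
def state():
    o=r.get_obs();M=R.from_rotvec(o['orientation']).as_matrix()
    psi=np.degrees(np.arctan2(M[1,0],M[0,0]));tilt=np.degrees(np.arccos(-M[2,2]))
    return o,M,psi,tilt
def plan(pos,psi1,n):
    """n equal rows to pos / tool-x angle psi1, in tool units"""
    o,M,psi,tilt=state();pos=np.array(pos)
    print('t',o['clock'],'tcp',o['tcp_pos'],'psi',round(psi,2),'tilt',round(tilt,2),'F',o['contact_force'],'w',o['grip_width'])
    d=(pos-o['tcp_pos'])/n;dps=(psi1-psi+180)%360-180
    # level error as tool-frame twist
    Md=R.from_euler('z',psi,degrees=True).as_matrix()@np.diag([1,-1,-1.])
    lev=R.from_matrix(M.T@Md).as_rotvec(degrees=True)/n/120
    for i in range(n):
        a=np.radians(psi+dps*i/n)
        dx=np.cos(a)*d[0]+np.sin(a)*d[1];dy=np.sin(a)*d[0]-np.cos(a)*d[1]
        print([round(dx/.12,3),round(dy/.12,3),round(-d[2]/.12,3)],[round(lev[0],3),round(lev[1],3),round(-dps/n/120,4)])
if __name__=='__main__':
    a=list(map(float,sys.argv[1:]));plan(a[:3],a[3],int(a[4]))
E
python3 p.py .455 -.02 .38 -110.2 15
```

```text
t 0.1 tcp [ 0.2861 -0.6111  0.4038] psi -64.92 tilt 0.09 F [-0.8691  1.2883 -0.6773] w 0.08530460383838613
[np.float64(-0.258), np.float64(-0.224), np.float64(0.013)] [np.float64(0.0), np.float64(0.0), np.float64(0.0252)]
[np.float64(-0.269), np.float64(-0.21), np.float64(0.013)] [np.float64(0.0), np.float64(0.0), np.float64(0.0252)]
[np.float64(-0.28), np.float64(-0.196), np.float64(0.013)] [np.float64(0.0), np.float64(0.0), np.float64(0.0252)]
[np.float64(-0.29), np.float64(-0.181), np.float64(0.013)] [np.float64(0.0), np.float64(0.0), np.float64(0.0252)]
[np.float64(-0.299), np.float64(-0.165), np.float64(0.013)] [np.float64(0.0), np.float64(0.0), np.float64(0.0252)]
[np.float64(-0.307), np.float64(-0.149), np.float64(0.013)] [np.float64(0.0), np.float64(0.0), np.float64(0.0252)]
[np.float64(-0.315), np.float64(-0.133), np.float64(0.013)] [np.float64(0.0), np.float64(0.0), np.float64(0.0252)]
[np.float64(-0.321), np.float64(-0.116), np.float64(0.013)] [np.float64(0.0), np.float64(0.0), np.float64(0.0252)]
[np.float64(-0.327), np.float64(-0.099), np.float64(0.013)] [np.float64(0.0), np.float64(0.0), np.float64(0.0252)]
[np.float64(-0.332), np.float64(-0.082), np.float64(0.013)] [np.float64(0.0), np.float64(0.0), np.float64(0.0252)]
[np.float64(-0.335), np.float64(-0.064), np.float64(0.013)] [np.float64(0.0), np.float64(0.0), np.float64(0.0252)]
[np.float64(-0.338), np.float64(-0.046), np.float64(0.013)] [np.float64(0.0), np.float64(0.0), np.float64(0.0252)]
[np.float64(-0.34), np.float64(-0.029), np.float64(0.013)] [np.float64(0.0), np.float64(0.0), np.float64(0.0252)]
[np.float64(-0.341), np.float64(-0.011), np.float64(0.013)] [np.float64(0.0), np.float64(0.0), np.float64(0.0252)]
[np.float64(-0.341), np.float64(0.007), np.float64(0.013)] [np.float64(0.0), np.float64(0.0), np.float64(0.0252)]
```

>>> apply_moves(dp=[[-0.26, -0.22, 0.01], [-0.27, -0.21, 0.01], [-0.28, -0.2, 0.01], [-0.29, -0.18, 0.01], [-0.3, -0.165, 0.01], [-0.31, -0.15, 0.01], [-0.315, -0.13, 0.01], [-0.32, -0.12, 0.01], [-0.33, -0.1, 0.01], [-0.33, -0.08, 0.01]], twist=[[0, 0, 0.025], [0, 0, 0.025], [0, 0, 0.025], [0, 0, 0.025], [0, 0, 0.025], [0, 0, 0.025], [0, 0, 0.025], [0, 0, 0.025], [0, 0, 0.025], [0, 0, 0.025]], jaw=[120, 120, 120, 120, 120, 120, 120, 120, 120, 120], grip_force=80)

```text
clock: 1.1
tcp_pos: [0.4012, -0.2074, 0.3872]
orientation: [2.084, -2.346, -0.009]
contact_force: [1.3, -0.4, 0.5]
grip_width: 0.0448
```

```bash
python3 p.py .440 -.02 .34 -110.2 8
```

```text
t 1.1 tcp [ 0.4012 -0.2074  0.3872] psi -96.76 tilt 0.4 F [ 1.322  -0.3705  0.4551] w 0.04482579572245787
[np.float64(-0.199), np.float64(-0.017), np.float64(0.049)] [np.float64(0.0), np.float64(0.0), np.float64(0.014)]
[np.float64(-0.199), np.float64(-0.011), np.float64(0.049)] [np.float64(0.0), np.float64(0.0), np.float64(0.014)]
[np.float64(-0.199), np.float64(-0.006), np.float64(0.049)] [np.float64(0.0), np.float64(0.0), np.float64(0.014)]
[np.float64(-0.199), np.float64(0.0), np.float64(0.049)] [np.float64(0.0), np.float64(0.0), np.float64(0.014)]
[np.float64(-0.199), np.float64(0.006), np.float64(0.049)] [np.float64(0.0), np.float64(0.0), np.float64(0.014)]
[np.float64(-0.199), np.float64(0.012), np.float64(0.049)] [np.float64(0.0), np.float64(0.0), np.float64(0.014)]
[np.float64(-0.199), np.float64(0.018), np.float64(0.049)] [np.float64(0.0), np.float64(0.0), np.float64(0.014)]
[np.float64(-0.198), np.float64(0.024), np.float64(0.049)] [np.float64(0.0), np.float64(0.0), np.float64(0.014)]
```

>>> apply_moves(dp=[[-0.265, -0.02, 0.065], [-0.265, -0.01, 0.065], [-0.265, 0, 0.065], [-0.265, 0, 0.065], [-0.265, 0.01, 0.065], [-0.265, 0.02, 0.065], [0, 0, 0]], twist=[[0, 0, 0.019], [0, 0, 0.019], [0, 0, 0.019], [0, 0, 0.019], [0, 0, 0.019], [0, 0, 0.019], [0, 0, 0]], jaw=[120, 120, 120, 120, 120, 120, 120])

```text
clock: 1.8
tcp_pos: [0.4432, -0.0073, 0.3386]
orientation: [1.787, -2.58, -0.01]
contact_force: [-0.4, -0.1, -0.4]
grip_width: 0.0452
```

```bash
python3 - <<'E'
from p import *
o=r.get_obs();f=r.grab_frame('wrist');save('w1',f);np.savez('w1.npz',**f,tcp_pos=o['tcp_pos'],orientation=o['orientation'])
print(o['tcp_pos'],f['hand_eye'],f['intrinsics'])
W=cloud(f,o);z=W[...,2]
m=(z>.022)&(z<.09)
cv2.imwrite('pics/w1m.png',m.astype(np.uint8)*255)
E
python3 p.py .4467 -.0173 .34 -110.2 1
```

```text
[ 0.4432 -0.0073  0.3386] [[ 1.     -0.0003  0.0018 -0.0007]
 [-0.0002  0.9644  0.2646 -0.0665]
 [-0.0018 -0.2646  0.9644  0.0303]
 [ 0.      0.      0.      1.    ]] [[279.3615   0.     318.8756]
 [  0.     279.3615 202.1224]
 [  0.       0.       1.    ]]
t 1.85 tcp [ 0.4428 -0.0092  0.3388] psi -110.64 tilt 0.39 F [-0.5388 -0.2339  0.0478] w 0.044831524101494234
[np.float64(0.052), np.float64(-0.054), np.float64(-0.01)] [np.float64(0.003), np.float64(-0.0), np.float64(-0.0037)]
```

View pics/w1.png

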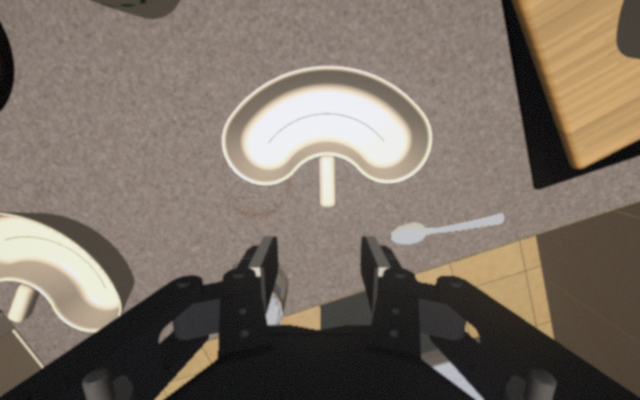

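View pics/w1m.png

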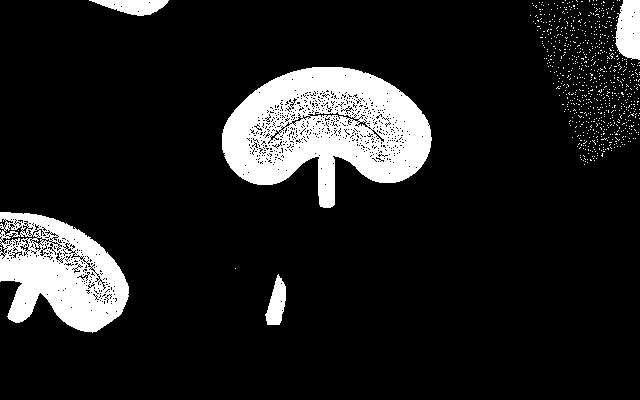

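The wrist view shows the middle dish centred at about (327,125). Its handle spans (327,157)–(327,207), in line with the jaws.

Run:
```python
from p import *
f=dict(np.load('w1.npz'));T=dict(tcp_pos=f.pop('tcp_pos'),orientation=f.pop('orientation'))
W=cloud(f,T);z=W[...,2]
m=(z>.022)&(z<.09);m[:,:200]=0;m[:,450:]=0;m[230:]=0
d=pose(f,m,0,T);print(d)
o=d['o'];y=np.radians(d['yawsym']);print('grip',o-.056*np.array([np.cos(y),np.sin(y)]))
```

```text
{'circ': array([ 0.441 , -0.0137,  0.1123]), 'C2': array([ 0.4397, -0.0132]), 'o': array([ 0.4961, -0.0335]), 'yawsym': np.float64(-19.77176808161871), 'yawh': np.float32(-19.083784), 'hc': array([ 0.4495, -0.0163], dtype=float32), 'tip': np.float64(-0.0685998011274074), 'hlat': np.float64(0.0004139043344701647), 'yext': (np.float64(-0.09466076983605216), np.float64(0.09478308579313269)), 'xmax': np.float64(0.05346369363762113), 'yawc': np.float64(162.52322963717225)}
grip [ 0.4434 -0.0146]
```

```bash
python3 p.py .446 -.0165 .25 -109.8 3
```

```text
t 1.85 tcp [ 0.4428 -0.0092  0.3388] psi -110.64 tilt 0.39 F [-0.5388 -0.2339  0.0478] w 0.044831524101494234
[np.float64(0.016), np.float64(-0.015), np.float64(0.247)] [np.float64(0.001), np.float64(-0.0), np.float64(-0.0023)]
[np.float64(0.016), np.float64(-0.015), np.float64(0.247)] [np.float64(0.001), np.float64(-0.0), np.float64(-0.0023)]
[np.float64(0.016), np.float64(-0.015), np.float64(0.247)] [np.float64(0.001), np.float64(-0.0), np.float64(-0.0023)]
```

>>> apply_moves(dp=[[0.016, -0.015, 0.24], [0.016, -0.015, 0.24], [0.016, -0.015, 0.24], [0, 0, 0]], twist=[[0.001, 0, -0.002], [0.001, 0, -0.002], [0.001, 0, -0.002], [0, 0, 0]], jaw=[120, 120, 120, 120])

```text
clock: 2.25
tcp_pos: [0.4459, -0.02, 0.2513]
orientation: [-1.802, 2.572, -0.005]
contact_force: [-0.1, 0.3, 0.5]
grip_width: 0.0455
```

```bash
python3 p.py .446 -.0165 .207 -109.8 2
```

```text
t 2.25 tcp [ 0.4459 -0.02    0.2513] psi -109.98 tilt 0.19 F [-0.0725  0.2637  0.4983] w 0.04554466340269335
[np.float64(-0.014), np.float64(0.004), np.float64(0.184)] [np.float64(-0.001), np.float64(-0.0), np.float64(-0.0008)]
[np.float64(-0.014), np.float64(0.004), np.float64(0.184)] [np.float64(-0.001), np.float64(-0.0), np.float64(-0.0008)]
```

>>> apply_moves(dp=[[-0.014, 0.004, 0.18], [-0.014, 0.004, 0.18], [0, 0, 0], [0, 0, 0]], twist=[[0, 0, 0], [0, 0, 0], [0, 0, 0], [0, 0, 0]], jaw=[120, 120, 120, 120])

```text
clock: 2.65
tcp_pos: [0.4476, -0.0197, 0.211]
orientation: [-1.795, 2.576, -0.01]
contact_force: [0.8, -0.3, 0.7]
grip_width: 0.0447
```

```bash
python3 p.py .446 -.0165 .207 -109.8 1
python3 - <<'E'
from h import *
save('w2',r.grab_frame('wrist'))
E
```

```text
t 2.65 tcp [ 0.4476 -0.0197  0.211 ] psi -110.25 tilt 0.38 F [ 0.7619 -0.3059  0.6541] w 0.04466510591236285
[np.float64(-0.021), np.float64(0.022), np.float64(0.033)] [np.float64(-0.003), np.float64(-0.001), np.float64(-0.0038)]
```

View pics/w2.png

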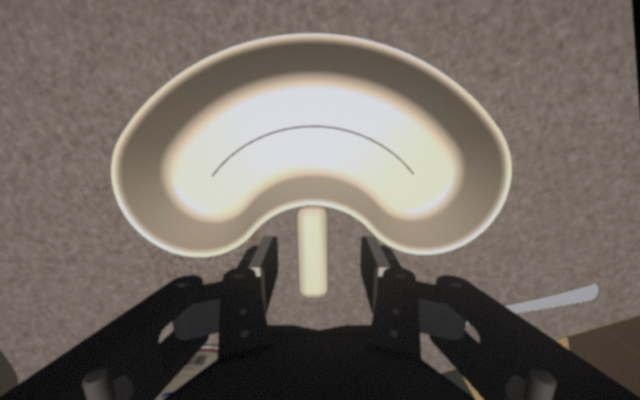

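The handle at u≈313 sits between pads at 277 and 361, about 2 mm off centre. I correct that and close.

>>> apply_moves(dp=[[-0.02, 0.015, 0.025], [0, 0, 0], [0, 0, 0], [0, 0, 0], [0, 0, 0]], twist=[[0, 0, 0], [0, 0, 0], [0, 0, 0], [0, 0, 0], [0, 0, 0]], jaw=[120, 255, 255, 255, 255], grip_force=90)

```text
clock: 3.2
tcp_pos: [0.4478, -0.0169, 0.2114]
orientation: [-1.792, 2.572, -0.015]
contact_force: [-0.7, 0.3, -2.2]
grip_width: 0.0139
```

```bash
python3 p.py .446 -.0165 .33 -109.8 3
```

```text
t 3.2 tcp [ 0.4478 -0.0169  0.2114] psi -110.28 tilt 0.69 F [-0.66    0.2795 -2.1709] w 0.01386688943584002
[np.float64(0.001), np.float64(0.005), np.float64(-0.329)] [np.float64(-0.002), np.float64(-0.0), np.float64(-0.0013)]
[np.float64(0.001), np.float64(0.005), np.float64(-0.329)] [np.float64(-0.002), np.float64(-0.0), np.float64(-0.0013)]
[np.float64(0.001), np.float64(0.005), np.float64(-0.329)] [np.float64(-0.002), np.float64(-0.0), np.float64(-0.0013)]
```

>>> apply_moves(dp=[[0, 0, -0.1], [0, 0, -0.15], [0, 0, -0.2], [0, 0, -0.2], [0, 0, -0.2], [0, 0, 0]], twist=[[0, 0, 0], [0, 0, 0], [0, 0, 0], [0, 0, 0], [0, 0, 0], [0, 0, 0]], jaw=[255, 255, 255, 255, 255, 255])

```text
clock: 3.8
tcp_pos: [0.4447, -0.0166, 0.3187]
orientation: [-1.795, 2.577, -0.009]
contact_force: [1.7, -0.2, -3.0]
grip_width: 0.014
```

```bash
python3 - <<'E'
from p import *
o=r.get_obs();f=r.grab_frame('wrist');save('w3',f)
s=r.grab_frame('scene');save('s3',s)
W=cloud(f,o)
print(o['contact_force'],o['moment'])
for v,u in[(40,310),(130,310),(120,250),(120,370),(200,250),(200,370)]: print(u,v,W[v,u])
E
python3 p.py .6 -.2 .36 -109.8 1
```

```text
[ 1.6629 -0.1641 -3.0131] [0.0472 0.0526 0.0449]
310 40 [ 0.5422 -0.0485  0.1563]
310 130 [ 0.5076 -0.0346  0.1294]
250 120 [ 0.5239 -0.0057  0.1291]
370 120 [ 0.5011 -0.0673  0.1297]
250 200 [0.4827 0.0122 0.1306]
370 200 [ 0.4617 -0.0526  0.1416]
t 3.9 tcp [ 0.4436 -0.0168  0.316 ] psi -110.28 tilt 0.25 F [ 0.3134 -0.3548 -3.2779] w 0.013783927493526913
[np.float64(0.98), np.float64(-1.752), np.float64(-0.367)] [np.float64(-0.001), np.float64(-0.002), np.float64(-0.004)]
```

View pics/w3.png

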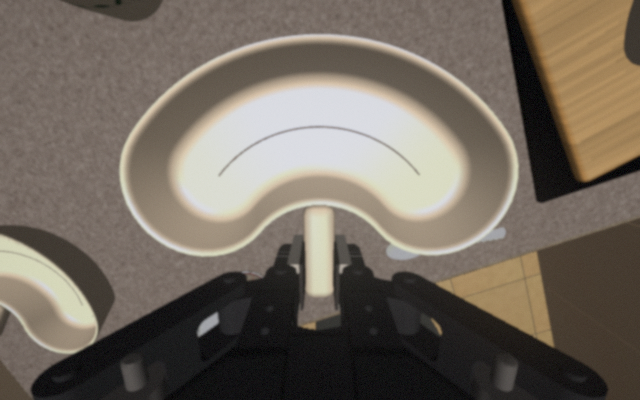

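View pics/s3.png

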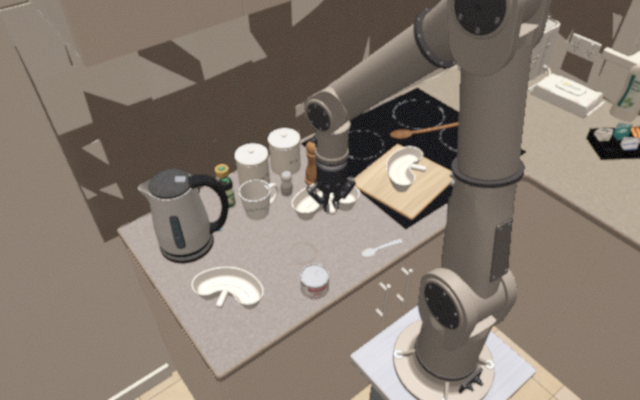

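The dish is lifted and level: the floor depth reads 0.129–0.131 everywhere I sampled, and the handle is firmly in the jaws at (319,250). Now I measure its in-hand offset and plan the carry.

```bash
cat >> h.py <<'E'
def inhand(n=None):
    o=r.get_obs();f=r.grab_frame('wrist')
    if n: save(n,f)
    W=cloud(f,o);z=W[...,2];v=z[115:170,260:370];z0=np.nanmedian(v)-.022
    zz=o['tcp_pos'][2]
    m=(z>z0+.012)&(z<z0+.07);m[:,:105]=0;m[:,535:]=0;m[300:]=0
    return o,z0,m,f
E
python3 - <<'E'
from p import *
o,z0,m,f=inhand()
# drop gripper: keep white-ish pixels
c=f['color'].min(2);m&=(c>70)
cv2.imwrite('pics/m4.png',m.astype(np.uint8)*255)
d=pose(f,m,z0,o);print(z0,d)
M=R.from_rotvec(o['orientation']).as_matrix()
print('o in tool',M.T@(np.r_[d['o'],z0]-o['tcp_pos']))
print(state()[2])
E
```

```text
0.10451004495690416 {'circ': array([ 0.4352, -0.0141,  0.1123]), 'C2': array([ 0.4339, -0.0136]), 'o': array([ 0.4903, -0.034 ]), 'yawsym': np.float64(-19.86741232809258), 'yawh': np.float32(-19.354378), 'hc': array([ 0.4458, -0.0178], dtype=float32), 'tip': np.float64(-0.06788809493781121), 'hlat': np.float64(0.00011663407822224691), 'yext': (np.float64(-0.0949078168617773), np.float64(0.09451111878924173)), 'xmax': np.float64(0.05358207255503917), 'yawc': np.float64(160.66147451644972)}
o in tool [-0.0009 -0.0494  0.2116]
-110.27655097652227
```

View pics/m4.png

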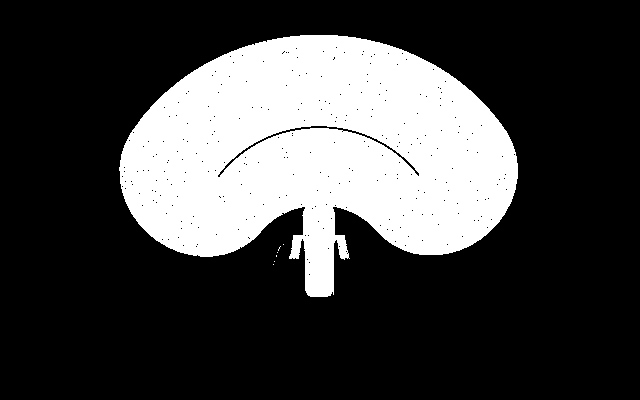

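```bash
python3 p.py .4755 -.3996 .345 -58.5 11
```

```text
t 3.95 tcp [ 0.4434 -0.0168  0.3152] psi -110.28 tilt 0.26 F [-0.0705 -0.0476 -2.2401] w 0.013795607699335551
[np.float64(0.264), np.float64(-0.123), np.float64(-0.023)] [np.float64(-0.0), np.float64(-0.0), np.float64(-0.0392)]
[np.float64(0.273), np.float64(-0.101), np.float64(-0.023)] [np.float64(-0.0), np.float64(-0.0), np.float64(-0.0392)]
[np.float64(0.28), np.float64(-0.079), np.float64(-0.023)] [np.float64(-0.0), np.float64(-0.0), np.float64(-0.0392)]
[np.float64(0.286), np.float64(-0.055), np.float64(-0.023)] [np.float64(-0.0), np.float64(-0.0), np.float64(-0.0392)]
[np.float64(0.289), np.float64(-0.032), np.float64(-0.023)] [np.float64(-0.0), np.float64(-0.0), np.float64(-0.0392)]
[np.float64(0.291), np.float64(-0.008), np.float64(-0.023)] [np.float64(-0.0), np.float64(-0.0), np.float64(-0.0392)]
[np.float64(0.291), np.float64(0.016), np.float64(-0.023)] [np.float64(-0.0), np.float64(-0.0), np.float64(-0.0392)]
[np.float64(0.288), np.float64(0.04), np.float64(-0.023)] [np.float64(-0.0), np.float64(-0.0), np.float64(-0.0392)]
[np.float64(0.284), np.float64(0.063), np.float64(-0.023)] [np.float64(-0.0), np.float64(-0.0), np.float64(-0.0392)]
[np.float64(0.278), np.float64(0.086), np.float64(-0.023)] [np.float64(-0.0), np.float64(-0.0), np.float64(-0.0392)]
[np.float64(0.27), np.float64(0.109), np.float64(-0.023)] [np.float64(-0.0), np.float64(-0.0), np.float64(-0.0392)]
```

>>> apply_moves(dp=[[0.26, -0.12, -0.04], [0.27, -0.1, -0.08], [0.28, -0.08, -0.12], [0.285, -0.055, -0.12], [0, 0, 0], [0, 0, 0]], twist=[[0, 0, -0.04], [0, 0, -0.04], [0, 0, -0.04], [0, 0, -0.04], [0, 0, 0], [0, 0, 0]], jaw=[255, 255, 255, 255, 255, 255])

```text
clock: 4.55
tcp_pos: [0.4535, -0.1584, 0.3518]
orientation: [2.211, -2.213, -0.02]
contact_force: [-1.1, 0.9, -3.7]
grip_width: 0.0137
```

```bash
python3 - <<'E'
from p import *
o=r.get_obs();f=r.grab_frame('wrist');save('w5',f);np.savez('w5.npz',**f,tcp_pos=o['tcp_pos'],orientation=o['orientation'])
E
python3 p.py .4755 -.3996 .345 -58.5 8
```

```text
t 4.6 tcp [ 0.4535 -0.1586  0.3518] psi -90.05 tilt 1.05 F [-0.1804 -0.6184 -3.7217] w 0.013571374190956156
[np.float64(0.251), np.float64(-0.023), np.float64(0.007)] [np.float64(0.001), np.float64(-0.0), np.float64(-0.0329)]
[np.float64(0.252), np.float64(-0.006), np.float64(0.007)] [np.float64(0.001), np.float64(-0.0), np.float64(-0.0329)]
[np.float64(0.252), np.float64(0.012), np.float64(0.007)] [np.float64(0.001), np.float64(-0.0), np.float64(-0.0329)]
[np.float64(0.25), np.float64(0.029), np.float64(0.007)] [np.float64(0.001), np.float64(-0.0), np.float64(-0.0329)]
[np.float64(0.248), np.float64(0.046), np.float64(0.007)] [np.float64(0.001), np.float64(-0.0), np.float64(-0.0329)]
[np.float64(0.244), np.float64(0.063), np.float64(0.007)] [np.float64(0.001), np.float64(-0.0), np.float64(-0.0329)]
[np.float64(0.239), np.float64(0.08), np.float64(0.007)] [np.float64(0.001), np.float64(-0.0), np.float64(-0.0329)]
[np.float64(0.233), np.float64(0.096), np.float64(0.007)] [np.float64(0.001), np.float64(-0.0), np.float64(-0.0329)]
```

View pics/w5.png

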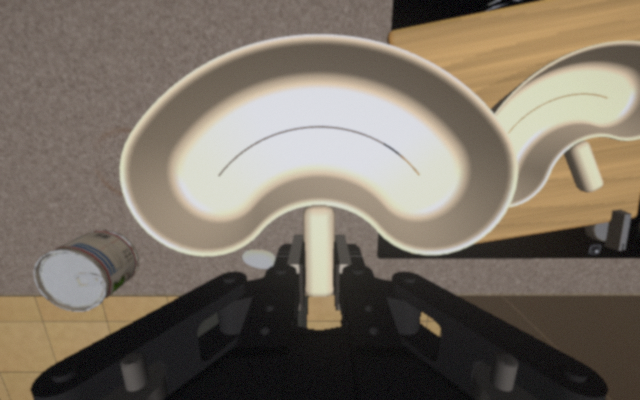

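The wrist view shows the held dish and, at the right, the base dish with its handle from (572,150) to (590,188). I use it as a second estimate of the base pose.

Run:
```python
from p import *
f=dict(np.load('w5.npz'));T=dict(tcp_pos=f.pop('tcp_pos'),orientation=f.pop('orientation'))
W=cloud(f,T);z=W[...,2]
m=(z>.045)&(z<.095);m[:,:497]=0;m[225:]=0;m=m.astype(np.uint8)
k=cv2.connectedComponentsWithStats(m);m=(k[1]==1+np.argmax(k[2][1:,4])).astype(np.uint8)
v,u=np.nonzero(m)
A=cast(f,np.c_[u,v],.075,T)[:,:2]
y=np.radians(32);x=np.array([np.cos(y),np.sin(y)]);yy=np.array([-x[1],x[0]])
o=np.array([.518,-.3725])
l=A-o;h=(l@x<-.035)&(abs(l@yy)<.02)
H=A[h];L=cv2.fitLine(H.astype(np.float32),cv2.DIST_L2,0,.001,.001).ravel()
print('handle',h.sum(),L[2:],np.degrees(np.arctan2(L[1],L[0])),'tip rel',(l[h]@x).min(),'lat',((L[2:]-o)@yy),'w',np.ptp(l[h]@yy))
c=max(cv2.findContours(m,cv2.RETR_EXTERNAL,cv2.CHAIN_APPROX_NONE)[0],key=len).reshape(-1,2)
c=c[(c[:,0]>520)&(c[:,0]<636)&(c[:,1]<120)]
P=cast(f,c,.07,T)[:,:2];d=P-(o-.06*x);a=np.degrees(np.arctan2(d@yy,d@x));rr=np.hypot(*d.T)
S=P[(abs(a)<50)&(rr>.095)];print(len(S),a.min(),a.max())
q=least_squares(lambda q:np.hypot(S[:,0]-q[0],S[:,1]-q[1])-.1132,o-.06*x,loss='soft_l1',f_scale=.002)
print('o circ',q.x+.06*x,'res',np.abs(q.fun).max(), q.x)
# in hand here
o2,z0,mm,f2=inhand();mm&=f2['color'].min(2)>70;mm[:,520:]=0
d=pose(f2,mm,z0,o2);M=R.from_rotvec(o2['orientation']).as_matrix()
print(z0,d['o'],d['yawsym'],d['yawh'],M.T@(np.r_[d['o'],z0]-o2['tcp_pos']))
```

```text
handle 868 [ 0.4726 -0.3962] 39.507603 tip rel -0.06949928912955587 lat 0.003935849280260564 w 0.02180895962307479
245 -50.58043824164528 12.97000008490041
o circ [ 0.5153 -0.3762] res 0.014740758761191908 [ 0.4644 -0.408 ]
0.13919864553595132 [ 0.5   -0.158] 0.2652359272686471 0.67592067 [-0.0009 -0.0503  0.2117]
```

Both views agree on the base origin to about 1–2 mm: roughly (0.518, −0.372), yaw 32°. I carry on to a point above it.

>>> apply_moves(dp=[[0.25, -0.02, 0.01], [0.25, -0.006, 0.01], [0.25, 0.012, 0.01], [0.25, 0.03, 0.01], [0.25, 0.046, 0.01], [0.245, 0.063, 0.01], [0.24, 0.08, 0.01], [0.23, 0.096, 0.01], [0, 0, 0], [0, 0, 0]], twist=[[0.001, 0, -0.033], [0.001, 0, -0.033], [0.001, 0, -0.033], [0.001, 0, -0.033], [0.001, 0, -0.033], [0.001, 0, -0.033], [0.001, 0, -0.033], [0.001, 0, -0.033], [0, 0, 0], [0, 0, 0]], jaw=[255, 255, 255, 255, 255, 255, 255, 255, 255, 255])

```text
clock: 5.65
tcp_pos: [0.4839, -0.3903, 0.3301]
orientation: [-2.771, 1.464, 0.032]
contact_force: [0.5, 0.5, -2.4]
grip_width: 0.0136
```

```bash
python3 p.py .475 -.399 .30 -58.5 2
python3 - <<'E'
from h import *
for n in['scene','top','wrist']:
    save(n+'6',r.grab_frame(n))
a=cv2.imread('pics/top6.png')[160:270,360:500];cv2.imwrite('pics/t6.png',cv2.resize(a,None,fx=5,fy=5))
a=cv2.imread('pics/scene6.png')[110:230,330:490];cv2.imwrite('pics/s6.png',cv2.resize(a,None,fx=4.5,fy=4.5))
E
```

```text
t 5.65 tcp [ 0.4839 -0.3903  0.3301] psi -55.71 tilt 1.25 F [ 0.4736  0.4938 -2.3504] w 0.013593899752963367
[np.float64(0.009), np.float64(0.051), np.float64(0.125)] [np.float64(0.001), np.float64(0.005), np.float64(0.0116)]
[np.float64(0.01), np.float64(0.051), np.float64(0.125)] [np.float64(0.001), np.float64(0.005), np.float64(0.0116)]
```

View pics/t6.png

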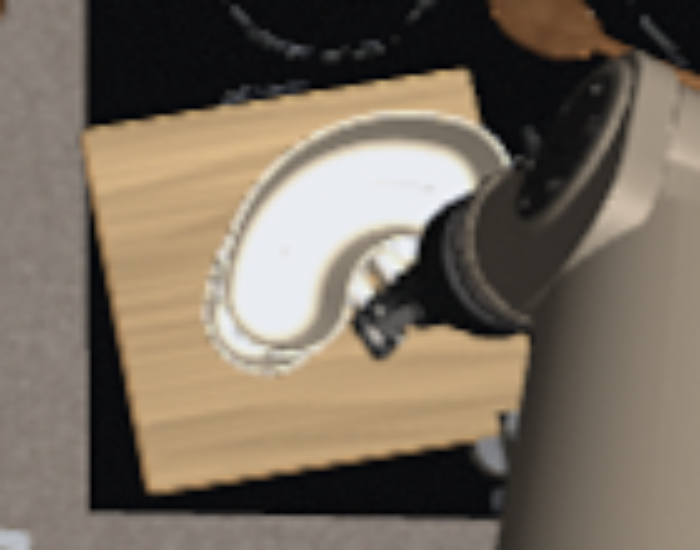

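View pics/s6.png

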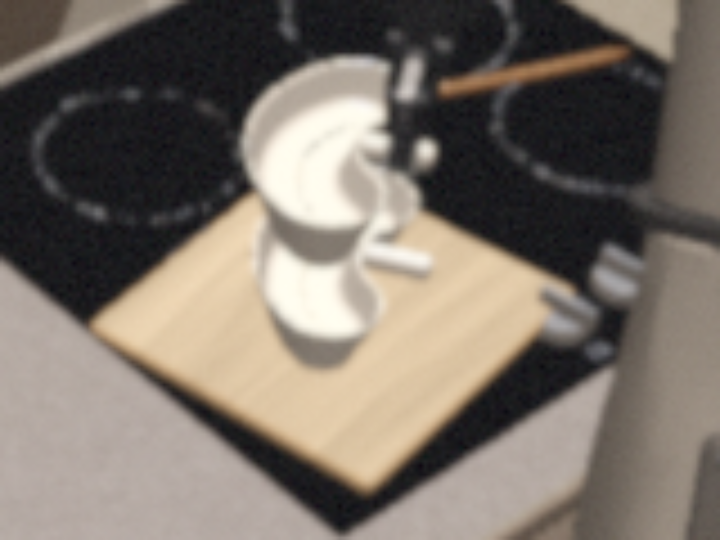

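View pics/wrist6.png

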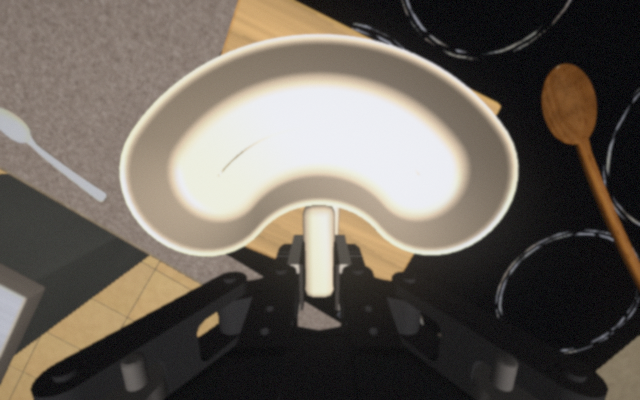

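The top view shows the held dish above the base, about 10 mm off as expected from the measured TCP pose. I align and lower it, then compare in the same top camera.

>>> apply_moves(dp=[[0.01, 0.05, 0.14], [0.01, 0.05, 0.14], [0, 0, 0], [0, 0, 0]], twist=[[0.001, 0.005, 0.0115], [0.001, 0.005, 0.0115], [0, 0, 0], [0, 0, 0]], jaw=[255, 255, 255, 255])

```text
clock: 6.2
tcp_pos: [0.4768, -0.3934, 0.298]
orientation: [-2.745, 1.526, -0.004]
contact_force: [0.8, 0.2, -2.1]
grip_width: 0.0137
```

```bash
cat > toparc.py <<'E'
from p import *
import sys
def toparc(rimz,yaw,o,win=(395,175,462,245)):
    f=r.grab_frame('top');W=cloud(f);z=W[...,2]
    m=(z>rimz-.028)&(z<rimz+.02)&(f['color'].min(2)>100);m[:,:win[0]]=0;m[:,win[2]:]=0;m[:win[1]]=0;m[win[3]:]=0
    m=m.astype(np.uint8);k=cv2.connectedComponentsWithStats(m);m=(k[1]==1+np.argmax(k[2][1:,4])).astype(np.uint8)
    c=max(cv2.findContours(m,cv2.RETR_EXTERNAL,cv2.CHAIN_APPROX_NONE)[0],key=len).reshape(-1,2)
    P=cast(f,c,rimz)[:,:2];y=np.radians(yaw);x=np.array([np.cos(y),np.sin(y)]);yy=np.array([-x[1],x[0]])
    # arc
    C=np.array(o)-.06*x
    for _ in range(4):
        d=P-C;a=np.degrees(np.arctan2(d@yy,d@x));rr=np.hypot(*d.T)
        s=(a>-35)&(a<48)&(abs(rr-.1125)<.006)
        q=least_squares(lambda q:np.hypot(P[s,0]-q[0],P[s,1]-q[1])-.1135,C,loss='soft_l1',f_scale=.002);C=q.x
    # left end cap: circle 38 mm about end centre
    E=C+.06*x+np.array([x,yy]).T@np.array([-.0118,.0575])
    for _ in range(4):
        d=P-E;a=np.degrees(np.arctan2(d@yy,d@x));rr=np.hypot(*d.T)
        t=(a>45)&(a<190)&(abs(rr-.0375)<.006)
        q2=least_squares(lambda q:np.hypot(P[t,0]-q[0],P[t,1]-q[1])-.0375,E,loss='soft_l1',f_scale=.002);E=q2.x
    e=E-C;print('arc n',s.sum(),'o',C+.06*x,'res',abs(q.fun).mean(),'endcap n',t.sum(),E,'yaw from end',np.degrees(np.arctan2(e[1],e[0]))-50)
    return f
E
python3 - <<'E'
from toparc import *
o,M,psi,t=state();print(o['tcp_pos'],psi,t,o['contact_force'])
z0=o['tcp_pos'][2]-.2117
yaw=psi+90.5;y=np.radians(psi);off=-.0009*np.array([np.cos(y),np.sin(y)])-.0505*np.array([np.sin(y),-np.cos(y)])
print('hand o',o['tcp_pos'][:2]+off,yaw)
f=toparc(z0+.05,yaw,o['tcp_pos'][:2]+off);save('top7',f)
g=dict(np.load('top0.npz'));
import toparc as ta
class D: grab_frame=staticmethod(lambda n:g)
ta.r=D;ta.toparc(.07,32,[.518,-.3735])
E
python3 p.py .475 -.399 .275 -58.5 2
```

```text
[ 0.4768 -0.3934  0.298 ] -58.142301661357884 0.1519069018690888 [ 0.7824  0.1967 -2.1391]
hand o [ 0.5192 -0.366 ] 32.357698338642116
arc n 66 o [ 0.5177 -0.3671] res 0.0015426861436732848 endcap n 28 [ 0.4834 -0.326 ] yaw from end 27.46042841027642
arc n 47 o [ 0.5186 -0.3763] res 0.0006789058570302666 endcap n 26 [ 0.4817 -0.3327] yaw from end 29.527219701813408
t 6.25 tcp [ 0.4767 -0.3934  0.298 ] psi -58.14 tilt 0.14 F [-0.4206  0.8431 -2.7879] w 0.01391554624380633
[np.float64(0.016), np.float64(0.018), np.float64(0.096)] [np.float64(-0.0), np.float64(-0.0), np.float64(0.0015)]
[np.float64(0.016), np.float64(0.018), np.float64(0.096)] [np.float64(-0.0), np.float64(-0.0), np.float64(0.0015)]
```

```bash
python3 p.py .476 -.4005 .275 -58.2 2
```

```text
t 6.25 tcp [ 0.4767 -0.3934  0.298 ] psi -58.14 tilt 0.14 F [-0.4206  0.8431 -2.7879] w 0.01391554624380633
[np.float64(0.024), np.float64(0.018), np.float64(0.096)] [np.float64(-0.0), np.float64(-0.0), np.float64(0.0003)]
[np.float64(0.024), np.float64(0.018), np.float64(0.096)] [np.float64(-0.0), np.float64(-0.0), np.float64(0.0003)]
```

>>> apply_moves(dp=[[0.025, 0.02, 0.06], [0.025, 0.018, 0.06], [0, 0, 0], [0, 0, 0]], twist=[[0, 0, 0], [0, 0, 0], [0, 0, 0], [0, 0, 0]], jaw=[255, 255, 255, 255])

```text
clock: 6.65
tcp_pos: [0.4773, -0.401, 0.2845]
orientation: [-2.746, 1.523, -0.008]
contact_force: [-0.2, -0.4, -2.2]
grip_width: 0.0137
```

```bash
python3 - <<'E'
from toparc import *
o,M,psi,t=state()
z0=o['tcp_pos'][2]-.2117
yaw=psi+90.5;y=np.radians(psi);off=-.0009*np.array([np.cos(y),np.sin(y)])-.0505*np.array([np.sin(y),-np.cos(y)])
print('hand o',o['tcp_pos'][:2]+off,yaw,z0)
f=toparc(z0+.05,yaw,o['tcp_pos'][:2]+off)
s=r.grab_frame('scene')['color'][110:230,330:490,::-1];cv2.imwrite('pics/s8.png',cv2.resize(s,None,fx=4.5,fy=4.5,interpolation=cv2.INTER_CUBIC))
s=f['color'][160:270,360:500,::-1];cv2.imwrite('pics/t8.png',cv2.resize(s,None,fx=5,fy=5,interpolation=cv2.INTER_CUBIC))
E
python3 p.py .476 -.4005 .260 -58.2 1
```

```text
hand o [ 0.5197 -0.3735] 32.477080095977975 0.07276132334768631
arc n 63 o [ 0.5198 -0.3755] res 0.0011882820717463698 endcap n 28 [ 0.4844 -0.3332] yaw from end 28.466745383008515
t 6.75 tcp [ 0.4773 -0.4009  0.2846] psi -58.02 tilt 0.3 F [-0.4372  0.0809 -2.25  ] w 0.013930633275332267
[np.float64(-0.009), np.float64(0.007), np.float64(0.205)] [np.float64(-0.002), np.float64(-0.002), np.float64(0.0015)]
```

View pics/s8.png

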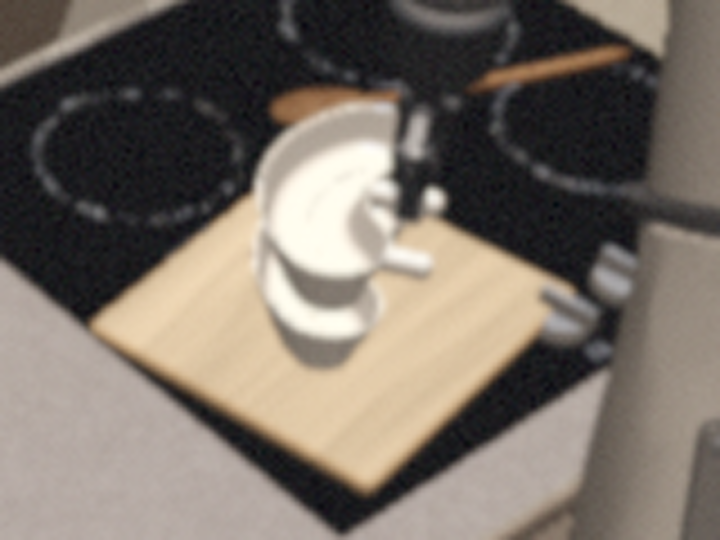

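View pics/t8.png

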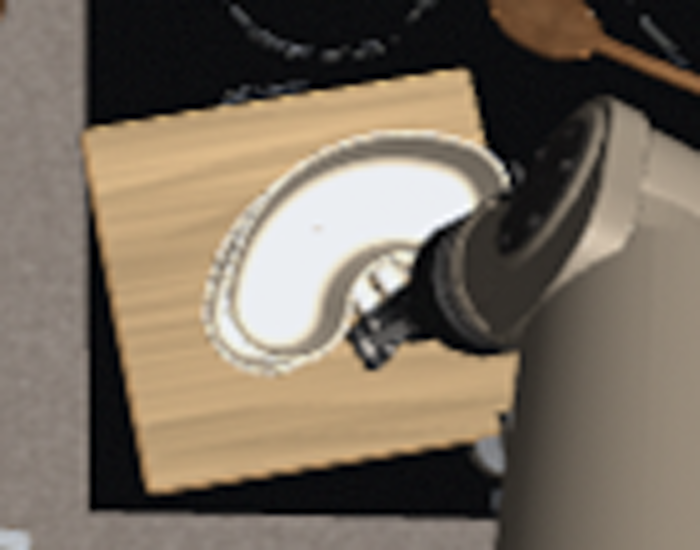

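The offset is down to about 2 mm and yaw is within 1°. I lower in steps.

>>> apply_moves(dp=[[-0.01, 0.012, 0.08], [0, 0, 0.06], [0, 0, 0.04], [0, 0, 0]], twist=[[-0.002, -0.002, 0], [0, 0, 0], [0, 0, 0], [0, 0, 0]], jaw=[255, 255, 255, 255])

```text
clock: 7.15
tcp_pos: [0.4752, -0.4005, 0.261]
orientation: [2.747, -1.523, -0.002]
contact_force: [-0.3, 0.9, -2.6]
grip_width: 0.0137
```

```bash
python3 p.py .4758 -.401 .2535 -58.2 2
```

```text
t 7.15 tcp [ 0.4752 -0.4005  0.261 ] psi -58.02 tilt 0.08 F [-0.3448  0.9428 -2.6008] w 0.01370724822556848
[np.float64(0.003), np.float64(-0.001), np.float64(0.031)] [np.float64(0.0), np.float64(0.0), np.float64(0.0008)]
[np.float64(0.003), np.float64(-0.001), np.float64(0.031)] [np.float64(0.0), np.float64(0.0), np.float64(0.0008)]
```

No contact, already 20 mm inside the well. On down.

>>> apply_moves(dp=[[0, 0, 0.025], [0, 0, 0.025], [0, 0, 0.015], [0, 0, 0]], twist=[[0, 0, 0], [0, 0, 0], [0, 0, 0], [0, 0, 0]], jaw=[255, 255, 255, 255])

```text
clock: 7.55
tcp_pos: [0.4753, -0.4009, 0.2538]
orientation: [2.746, -1.524, -0.001]
contact_force: [-0.6, 1.6, 1.5]
grip_width: 0.0137
```

```bash
python3 p.py .4758 -.401 .2535 -58.2 1
```

```text
t 7.55 tcp [ 0.4753 -0.4009  0.2538] psi -58.04 tilt 0.07 F [-0.5978  1.6233  1.4555] w 0.013686605451663569
[np.float64(0.003), np.float64(-0.003), np.float64(0.003)] [np.float64(0.001), np.float64(-0.0), np.float64(0.0013)]
```

Contact comes at exactly the expected height, TCP z 0.2538. I open to 45 mm and lift.

>>> apply_moves(dp=[[0, 0, 0], [0, 0, 0], [0, 0, 0], [0, 0, -0.1], [0, 0, -0.25], [0, 0, -0.3], [0, 0, -0.2], [0, 0, 0]], twist=[[0, 0, 0], [0, 0, 0], [0, 0, 0], [0, 0, 0], [0, 0, 0], [0, 0, 0], [0, 0, 0], [0, 0, 0]], jaw=[120, 120, 120, 120, 120, 120, 120, 120])

```text
clock: 8.35
tcp_pos: [0.4763, -0.401, 0.3634]
orientation: [2.747, -1.523, 0.006]
contact_force: [0.6, 0.9, 0.5]
grip_width: 0.0451
```

```bash
python3 - <<'E'
from p import *
o=r.get_obs();f=r.grab_frame('wrist');save('w9',f);np.savez('w9.npz',**f,tcp_pos=o['tcp_pos'],orientation=o['orientation'])
W=cloud(f,o)
for v,u in[(125,320),(110,300),(130,270),(130,370)]: print(u,v,W[v,u])
E
python3 p.py .44 0 .35 -58.2 10
```

```text
320 125 [ 0.5344 -0.3667  0.0644]
300 110 [ 0.536  -0.344   0.0627]
270 130 [ 0.5061 -0.3297  0.0652]
370 130 [ 0.5553 -0.4085  0.0653]
t 8.4 tcp [ 0.4759 -0.4008  0.3618] psi -58.03 tilt 0.1 F [ 0.5987 -0.2562 -0.3996] w 0.045189237271122694
[np.float64(-0.299), np.float64(-0.151), np.float64(0.01)] [np.float64(-0.0), np.float64(-0.0), np.float64(0.0001)]
[np.float64(-0.299), np.float64(-0.151), np.float64(0.01)] [np.float64(-0.0), np.float64(-0.0), np.float64(0.0001)]
[np.float64(-0.299), np.float64(-0.151), np.float64(0.01)] [np.float64(-0.0), np.float64(-0.0), np.float64(0.0001)]
[np.float64(-0.299), np.float64(-0.151), np.float64(0.01)] [np.float64(-0.0), np.float64(-0.0), np.float64(0.0001)]
[np.float64(-0.299), np.float64(-0.151), np.float64(0.01)] [np.float64(-0.0), np.float64(-0.0), np.float64(0.0001)]
[np.float64(-0.299), np.float64(-0.151), np.float64(0.01)] [np.float64(-0.0), np.float64(-0.0), np.float64(0.0001)]
[np.float64(-0.299), np.float64(-0.151), np.float64(0.01)] [np.float64(-0.0), np.float64(-0.0), np.float64(0.0001)]
[np.float64(-0.3), np.float64(-0.151), np.float64(0.01)] [np.float64(-0.0), np.float64(-0.0), np.float64(0.0001)]
[np.float64(-0.3), np.float64(-0.151), np.float64(0.01)] [np.float64(-0.0), np.float64(-0.0), np.float64(0.0001)]
[np.float64(-0.3), np.float64(-0.151), np.float64(0.01)] [np.float64(-0.0), np.float64(-0.0), np.float64(0.0001)]
```

View pics/w9.png

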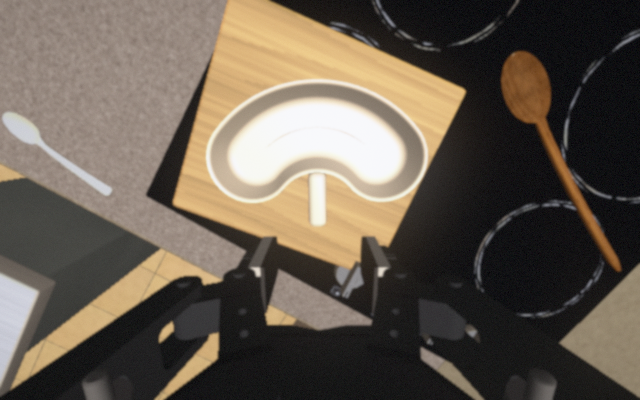

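One dish is nested: the floor reads 0.064–0.065, as expected for the second layer, and in the view the handles line up at u≈317. Now to the left dish.

```bash
python3 - <<'E'
from p import *
f=dict(np.load('w9.npz'));T=dict(tcp_pos=f.pop('tcp_pos'),orientation=f.pop('orientation'))
W=cloud(f,T);z=W[...,2]
m=(z>.055)&(z<.12);m[:,:190]=0;m[:,440:]=0;m[235:]=0;m[:70]=0
print(pose(f,m,.042,T))
E
python3 p.py .440 .330 .345 -143.7 18
```

```text
{'circ': array([ 0.467 , -0.4052,  0.1122]), 'C2': array([ 0.4659, -0.406 ]), 'o': array([ 0.5164, -0.3737]), 'yawsym': np.float64(32.52573955671021), 'yawh': np.float32(32.499928), 'hc': array([ 0.4744, -0.4004], dtype=float32), 'tip': np.float64(-0.06848635901464432), 'hlat': np.float64(9.329114143464242e-05), 'yext': (np.float64(-0.0947757303668373), np.float64(0.09473598316815435)), 'xmax': np.float64(0.05368267606032773), 'yawc': np.float64(-146.94822608242245)}
t 8.4 tcp [ 0.4759 -0.4008  0.3618] psi -58.03 tilt 0.1 F [ 0.5987 -0.2562 -0.3996] w 0.045189237271122694
[np.float64(-0.296), np.float64(-0.165), np.float64(0.008)] [np.float64(-0.0), np.float64(-0.0), np.float64(0.0397)]
[np.float64(-0.309), np.float64(-0.14), np.float64(0.008)] [np.float64(-0.0), np.float64(-0.0), np.float64(0.0397)]
[np.float64(-0.319), np.float64(-0.114), np.float64(0.008)] [np.float64(-0.0), np.float64(-0.0), np.float64(0.0397)]
[np.float64(-0.327), np.float64(-0.087), np.float64(0.008)] [np.float64(-0.0), np.float64(-0.0), np.float64(0.0397)]
[np.float64(-0.333), np.float64(-0.06), np.float64(0.0
[... 869 characters left out ...]
397)]
[np.float64(-0.299), np.float64(0.159), np.float64(0.008)] [np.float64(-0.0), np.float64(-0.0), np.float64(0.0397)]
[np.float64(-0.285), np.float64(0.183), np.float64(0.008)] [np.float64(-0.0), np.float64(-0.0), np.float64(0.0397)]
[np.float64(-0.269), np.float64(0.206), np.float64(0.008)] [np.float64(-0.0), np.float64(-0.0), np.float64(0.0397)]
[np.float64(-0.251), np.float64(0.228), np.float64(0.008)] [np.float64(-0.0), np.float64(-0.0), np.float64(0.0397)]
[np.float64(-0.231), np.float64(0.248), np.float64(0.008)] [np.float64(-0.0), np.float64(-0.0), np.float64(0.0397)]
[np.float64(-0.21), np.float64(0.266), np.float64(0.008)] [np.float64(-0.0), np.float64(-0.0), np.float64(0.0397)]
```

>>> apply_moves(dp=[[-0.295, -0.165, 0], [-0.31, -0.14, 0], [-0.32, -0.114, 0], [-0.327, -0.087, 0], [-0.333, -0.06, 0], [-0.337, -0.032, 0], [-0.34, -0.004, 0], [-0.338, 0.025, 0], [-0.335, 0.053, 0], [-0.33, 0.08, 0], [-0.32, 0.107, 0], [-0.31, 0.133, 0], [-0.3, 0.16, 0], [-0.285, 0.183, 0]], twist=[[0, 0, 0.04], [0, 0, 0.04], [0, 0, 0.04], [0, 0, 0.04], [0, 0, 0.04], [0, 0, 0.04], [0, 0, 0.04], [0, 0, 0.04], [0, 0, 0.04], [0, 0, 0.04], [0, 0, 0.04], [0, 0, 0.04], [0, 0, 0.04], [0, 0, 0.04]], jaw=[120, 120, 120, 120, 120, 120, 120, 120, 120, 120, 120, 120, 120, 120])

```text
clock: 9.8
tcp_pos: [0.4575, 0.1821, 0.3502]
orientation: [1.352, -2.819, -0.004]
contact_force: [0.8, -0.3, 0.0]
grip_width: 0.0449
```

```bash
python3 p.py .437 .330 .345 -143.7 4
```

```text
t 9.8 tcp [0.4575 0.1821 0.3502] psi -128.73 tilt 0.88 F [ 0.7914 -0.3085  0.0036] w 0.044920263821571896
[np.float64(-0.214), np.float64(0.226), np.float64(0.011)] [np.float64(0.001), np.float64(-0.001), np.float64(0.0312)]
[np.float64(-0.198), np.float64(0.24), np.float64(0.011)] [np.float64(0.001), np.float64(-0.001), np.float64(0.0312)]
[np.float64(-0.182), np.float64(0.252), np.float64(0.011)] [np.float64(0.001), np.float64(-0.001), np.float64(0.0312)]
[np.float64(-0.166), np.float64(0.263), np.float64(0.011)] [np.float64(0.001), np.float64(-0.001), np.float64(0.0312)]
```

>>> apply_moves(dp=[[-0.21, 0.225, 0.01], [-0.2, 0.24, 0.01], [-0.18, 0.25, 0.01], [-0.11, 0.2, 0.01], [0, 0, 0], [0, 0, 0]], twist=[[0.001, -0.001, 0.03], [0.001, -0.001, 0.03], [0.001, -0.001, 0.03], [0.001, -0.001, 0.02], [0, 0, 0], [0, 0, 0]], jaw=[120, 120, 120, 120, 120, 120])

```text
clock: 10.4
tcp_pos: [0.4389, 0.2746, 0.3377]
orientation: [1.157, -2.889, 0.005]
contact_force: [-0.0, 0.4, 0.1]
grip_width: 0.045
```

```bash
python3 - <<'E'
from p import *
o=r.get_obs();f=r.grab_frame('wrist');save('w10',f)
W=cloud(f,o);z=W[...,2]
m=(z>.022)&(z<.09);m[:,:150]=0;m[:,480:]=0;m[235:]=0
d=pose(f,m,0,o);print(d)
y=np.radians(d['yawsym']);print('tcp target',d['o']-.0495*np.array([np.cos(y),np.sin(y)]))
E
python3 p.py .4435 .335 .27 -143.7 1
```

```text
t 10.45 tcp [0.4389 0.2747 0.3377] psi -136.34 tilt 1.7 F [-0.9523 -0.0207 -0.6344] w 0.04517276533981547
[np.float64(-0.375), np.float64(0.337), np.float64(0.564)] [np.float64(0.004), np.float64(-0.014), np.float64(0.0613)]Traceback (most recent call last):
  File "<stdin>", line 5, in <module>
  File "h.py", line 52, in pose
    H=Ah[hm];L=cv2.fitLine(H.astype(np.float32),cv2.DIST_L2,0,.001,.001).ravel()
               ~~~~~~~~~~~^^^^^^^^^^^^^^^^^^^^^^^^^^^^^^^^^^^^^^^^^^^^^^
cv2.error: OpenCV(4.12.0) /io/opencv/modules/imgproc/src/linefit.cpp:50: error: (-215:Assertion failed) count > 0 in function 'fitLine2D_wods'
```

View pics/w10.png

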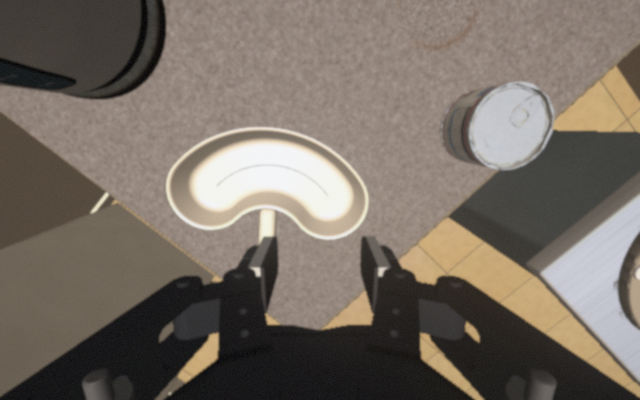

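Run:
```python
from p import *
o,M,psi,t=state();print(o['joints'],psi,np.degrees(np.arctan2(o['tcp_pos'][1],o['tcp_pos'][0])))
```

```text
[-0.8968  0.3113  0.2643  1.9998 -0.1117  0.873  -2.95  ] -136.3433611055622 32.0398487272831
```

The last joint stops at −2.95 rad, its limit, so this dish must be grasped with the tool turned half round (psi ≈ +36°). At the base that gives psi ≈ 122°, within range. First I take a clear view of the dish from here, backed off a little.

>>> apply_moves(dp=[[-0.25, 0.1, -0.1], [-0.1, 0.2, -0.1], [0, 0, 0], [0, 0, 0], [0, 0, 0]], twist=[[0.002, -0.007, -0.01], [0.002, -0.007, -0.01], [0, 0, 0], [0, 0, 0], [0, 0, 0]], jaw=[120, 120, 120, 120, 120])

```text
clock: 10.95
tcp_pos: [0.4487, 0.3214, 0.3597]
orientation: [1.209, -2.895, -0.003]
contact_force: [-0.2, 0.2, -0.0]
grip_width: 0.0451
```

```bash
python3 - <<'E'
from p import *
o=r.get_obs();f=r.grab_frame('wrist');save('w11',f);np.savez('w11.npz',**f,tcp_pos=o['tcp_pos'],orientation=o['orientation'])
W=cloud(f,o);z=W[...,2]
m=(z>.022)&(z<.09);m[:,:150]=0;m[:,430:]=0;m[225:]=0
cv2.imwrite('pics/m11.png',m.astype(np.uint8)*255)
d=pose(f,m,0,o);print(d)
y=np.radians(d['yawsym']);print('tcp target',d['o']-.0495*np.array([np.cos(y),np.sin(y)]))
E
python3 p.py .4435 .335 .30 36.3 21
```

```text
{'circ': array([0.4367, 0.3411, 0.112 ]), 'C2': array([0.4357, 0.3424]), 'o': array([0.4734, 0.2957]), 'yawsym': np.float64(-51.15166395393983), 'yawh': np.float32(-52.33714), 'hc': array([0.4423, 0.3343], dtype=float32), 'tip': np.float64(-0.06858059251572038), 'hlat': np.float64(7.993174796867496e-06), 'yext': (np.float64(-0.09550779595183093), np.float64(0.09352293367569674)), 'xmax': np.float64(0.054028076586565846), 'yawc': np.float64(128.89217113407628)}
tcp target [0.4423 0.3342]
t 11.0 tcp [0.4489 0.3208 0.3596] psi -134.71 tilt 0.25 F [ 0.0949 -0.0314 -1.2624] w 0.04525639522849611
[np.float64(-0.002), np.float64(0.005), np.float64(0.024)] [np.float64(0.0), np.float64(-0.0), np.float64(-0.0679)]
[np.float64(-0.003), np.float64(0.005), np.float64(0.024)] [np.float64(0.0), np.float64(-0.0), np.float64(-0.0679)]
[np.float64(-0.004), np.float64(0.005), np.float64(0.024)] [np.float64(0.0), np.float64(-0.0), np.float64(-0.0679)]
[np.float64(-0.005), np.float64(0.004), np.float64(0.024)] [np.float64(0.0), np.float64(-0.0), np.float64(-0.0679)]
[np.float64(-0.005), np.float64(0.003)
[... 1240 characters left out ...]
]
[np.float64(-0.003), np.float64(-0.005), np.float64(0.024)] [np.float64(0.0), np.float64(-0.0), np.float64(-0.0679)]
[np.float64(-0.003), np.float64(-0.005), np.float64(0.024)] [np.float64(0.0), np.float64(-0.0), np.float64(-0.0679)]
[np.float64(-0.002), np.float64(-0.006), np.float64(0.024)] [np.float64(0.0), np.float64(-0.0), np.float64(-0.0679)]
[np.float64(-0.001), np.float64(-0.006), np.float64(0.024)] [np.float64(0.0), np.float64(-0.0), np.float64(-0.0679)]
[np.float64(-0.0), np.float64(-0.006), np.float64(0.024)] [np.float64(0.0), np.float64(-0.0), np.float64(-0.0679)]
[np.float64(0.001), np.float64(-0.006), np.float64(0.024)] [np.float64(0.0), np.float64(-0.0), np.float64(-0.0679)]
```

View pics/w11.png

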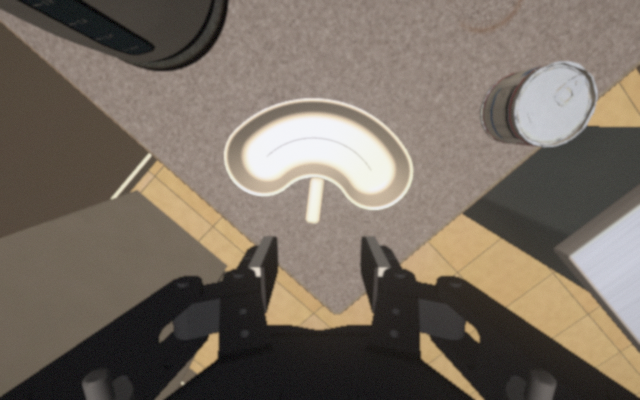

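The dish is fully visible at about (318,155), handle (316,180)–(313,222), giving yaw ≈ −52.5°. Before flipping the tool I check for a wall close to its outer side.

Run:
```python
from p import *
for n in['top0','scene0','w11']:
    f=dict(np.load(n+'.npz'));T=None
    if n=='w11':T=dict(tcp_pos=f.pop('tcp_pos'),orientation=f.pop('orientation'))
    W=cloud(f,T).reshape(-1,3)
    s=(W[:,2]>.12)&(W[:,2]<.5)&(W[:,0]>.25)&(W[:,0]<.6)&(W[:,1]>.2)&(W[:,1]<.7)
    p=W[s];print(n,len(p),p.min(0) if len(p) else '',[np.sum((p[:,1]>a)&(p[:,1]<a+.05)) for a in np.arange(.2,.7,.05)])
```

```text
top0 0  [np.int64(0), np.int64(0), np.int64(0), np.int64(0), np.int64(0), np.int64(0), np.int64(0), np.int64(0), np.int64(0), np.int64(0)]
scene0 0  [np.int64(0), np.int64(0), np.int64(0), np.int64(0), np.int64(0), np.int64(0), np.int64(0), np.int64(0), np.int64(0), np.int64(0)]
w11 51978 [0.4027 0.266  0.1887] [np.int64(0), np.int64(20982), np.int64(20250), np.int64(10746), np.int64(0), np.int64(0), np.int64(0), np.int64(0), np.int64(0), np.int64(0)]
```

>>> apply_moves(dp=[[0, 0, 0], [0, 0, 0], [0, 0, 0], [0, 0, 0], [0, 0, 0], [0, 0, 0], [0, 0, 0], [0, 0, 0], [0, 0, 0], [0, 0, 0], [0, 0, 0], [0, 0, 0], [0, 0, 0], [0, 0, 0], [0, 0, 0], [0, 0, 0], [0, 0, 0], [0, 0, 0], [0, 0, 0], [0, 0, 0]], twist=[[0, 0, -0.07], [0, 0, -0.07], [0, 0, -0.07], [0, 0, -0.07], [0, 0, -0.07], [0, 0, -0.07], [0, 0, -0.07], [0, 0, -0.07], [0, 0, -0.07], [0, 0, -0.07], [0, 0, -0.07], [0, 0, -0.07], [0, 0, -0.07], [0, 0, -0.07], [0, 0, -0.07], [0, 0, -0.07], [0, 0, -0.07], [0, 0, -0.07], [0, 0, -0.07], [0, 0, -0.07]], jaw=[120, 120, 120, 120, 120, 120, 120, 120, 120, 120, 120, 120, 120, 120, 120, 120, 120, 120, 120, 120])

```text
clock: 13.0
tcp_pos: [0.4578, 0.287, 0.3535]
orientation: [2.972, 0.994, -0.031]
contact_force: [-0.1, 0.2, 0.7]
grip_width: 0.0451
```

```bash
python3 p.py .4425 .3345 .27 37.2 3; python3 -c "
from p import *
print(state()[0]['joints'])"
```

```text
t 13.0 tcp [0.4578 0.287  0.3535] psi 36.97 tilt 1.22 F [-0.0703  0.2226  0.6992] w 0.045125537729713304
[np.float64(0.045), np.float64(-0.131), np.float64(0.232)] [np.float64(0.0), np.float64(0.003), np.float64(-0.0006)]
[np.float64(0.046), np.float64(-0.131), np.float64(0.232)] [np.float64(0.0), np.float64(0.003), np.float64(-0.0006)]
[np.float64(0.046), np.float64(-0.131), np.float64(0.232)] [np.float64(0.0), np.float64(0.003), np.float64(-0.0006)]
[-0.4956  0.3305 -0.2192  1.9111  0.0883  0.9306 -0.1124]
```

>>> apply_moves(dp=[[0.045, -0.13, 0.2], [0.045, -0.13, 0.23], [0.045, -0.13, 0.23], [0, 0, 0], [0, 0, 0]], twist=[[0, 0.003, 0], [0, 0.003, 0], [0, 0.003, 0], [0, 0, 0], [0, 0, 0]], jaw=[120, 120, 120, 120, 120])

```text
clock: 13.5
tcp_pos: [0.4455, 0.3261, 0.2723]
orientation: [2.981, 0.982, -0.0]
contact_force: [0.6, 0.2, 1.3]
grip_width: 0.0452
```

```bash
python3 p.py .443 .3348 .211 37.2 2
python3 - <<'E'
from h import *
for n in['scene','top','wrist']:
    save(n+'12',r.grab_frame(n))
a=cv2.imread('pics/top12.png')[170:280,150:290];cv2.imwrite('pics/t12.png',cv2.resize(a,None,fx=5,fy=5))
E
```

```text
t 13.5 tcp [0.4455 0.3261 0.2723] psi 36.48 tilt 0.17 F [0.5887 0.1952 1.2516] w 0.04515933378959917
[np.float64(0.013), np.float64(-0.035), np.float64(0.255)] [np.float64(0.001), np.float64(0.0), np.float64(-0.003)]
[np.float64(0.013), np.float64(-0.035), np.float64(0.255)] [np.float64(0.001), np.float64(0.0), np.float64(-0.003)]
```

View pics/t12.png

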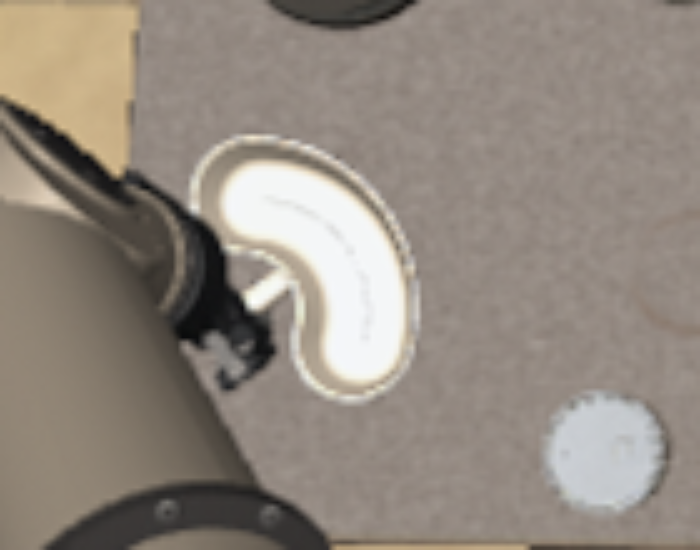

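View pics/wrist12.png

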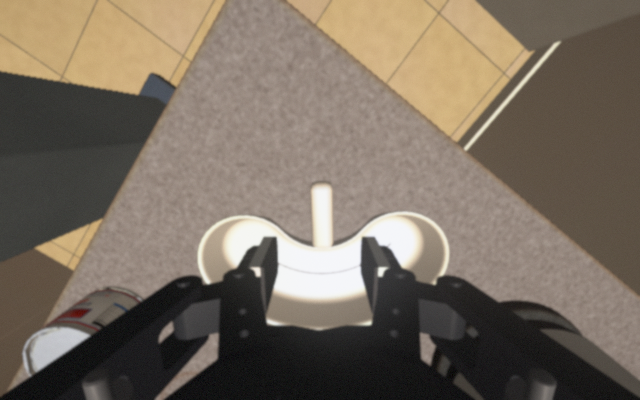

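Run:
```python
from p import *
o=r.get_obs();f=r.grab_frame('wrist');W=cloud(f,o);z=W[...,2]
m=(z>.03)&(z<.075)&(f['color'].min(2)>60);m[:,:295]=0;m[:,350:]=0;m[:178]=0;m[228:]=0
v,u=np.nonzero(m)
A=cast(f,np.c_[u,v],.055,o)[:,:2];L=cv2.fitLine(A.astype(np.float32),cv2.DIST_L2,0,.001,.001).ravel()
y=np.radians(-52.6);x=np.array([np.cos(y),np.sin(y)]);print(m.sum(),'line',L[2:],np.degrees(np.arctan2(L[1],L[0])),'tip',A[np.argmin(A@x)])
for row in(185,195,205,215,225): print(row,u[v==row].mean(),np.ptp(u[v==row]))
# horn extents in image
m2=(z>.03)&(z<.075)&(f['color'].min(2)>60)
c=np.nonzero(m2[:, :300])
print('left horn top v',[np.nonzero(m2[:,k])[0].min() for k in range(215,275,6)],'right',[np.nonzero(m2[:,k])[0].min() for k in range(375,436,6)])
```

```text
1015 line [0.4389 0.3379] -52.177647 tip [0.4265 0.3497]
185 319.5 19
195 320.0 22
205 320.5 21
215 320.5 21
225 320.5 21
left horn top v [np.int64(224), np.int64(220), np.int64(218), np.int64(216), np.int64(215), np.int64(215), np.int64(216), np.int64(216), np.int64(218), np.int64(221)] right [np.int64(217), np.int64(214), np.int64(213), np.int64(212), np.int64(212), np.int64(212), np.int64(212), np.int64(214), np.int64(217), np.int64(220), np.int64(225)]
```

```bash
python3 p.py .442 .336 .211 37.4 2
```

```text
t 13.7 tcp [0.4457 0.3267 0.2734] psi 36.47 tilt 0.17 F [ 0.7896 -0.0337  0.3926] w 0.045174602890121145
[np.float64(0.011), np.float64(-0.04), np.float64(0.26)] [np.float64(0.001), np.float64(-0.0), np.float64(-0.0039)]
[np.float64(0.011), np.float64(-0.04), np.float64(0.26)] [np.float64(0.001), np.float64(-0.0), np.float64(-0.0039)]
```

>>> apply_moves(dp=[[0.022, -0.08, 0.05], [0, 0, 0], [0, 0, 0.15], [0, 0, 0.15], [0, 0, 0.12], [0, 0, 0], [0, 0, 0]], twist=[[0.001, 0, -0.008], [0, 0, 0], [0, 0, 0], [0, 0, 0], [0, 0, 0], [0, 0, 0], [0, 0, 0]], jaw=[120, 120, 120, 120, 120, 120, 120])

```text
clock: 14.4
tcp_pos: [0.4436, 0.338, 0.2186]
orientation: [-2.972, -1.009, -0.013]
contact_force: [1.0, 0.1, 0.2]
grip_width: 0.0452
```

```bash
python3 p.py .442 .336 .2095 37.4 1
python3 - <<'E'
from h import *
save('w13',r.grab_frame('wrist'))
E
```

```text
t 14.4 tcp [0.4436 0.338  0.2186] psi 37.52 tilt 0.51 F [1.0484 0.1423 0.2027] w 0.04518999470725958
[np.float64(-0.02), np.float64(0.005), np.float64(0.076)] [np.float64(0.0), np.float64(-0.004), np.float64(0.001)]
```

View pics/w13.png

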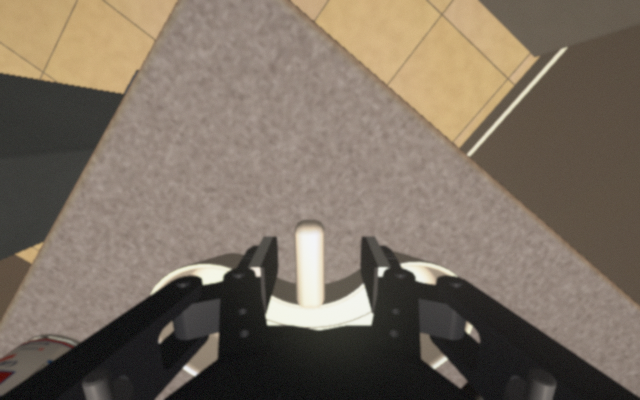

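The handle at u≈310 is about 3 mm left of the pad centre (319). I correct, lower 8 mm and close.

>>> apply_moves(dp=[[-0.025, 0.005, 0.07], [0, 0, 0], [0, 0, 0], [0, 0, 0], [0, 0, 0], [0, 0, 0]], twist=[[0, -0.004, 0], [0, 0, 0], [0, 0, 0], [0, 0, 0], [0, 0, 0], [0, 0, 0]], jaw=[120, 120, 255, 255, 255, 255], grip_force=90)

```text
clock: 15.05
tcp_pos: [0.4418, 0.3357, 0.2116]
orientation: [-2.975, -1.009, -0.004]
contact_force: [-0.7, -0.1, -1.0]
grip_width: 0.0142
```

```bash
python3 p.py .442 .336 .211 37.4 1
```

```text
t 15.05 tcp [0.4418 0.3357 0.2116] psi 37.48 tilt 0.14 F [-0.7183 -0.1001 -1.0305] w 0.014171620169159564
[np.float64(0.003), np.float64(-0.001), np.float64(0.005)] [np.float64(0.0), np.float64(-0.001), np.float64(0.0007)]
```

>>> apply_moves(dp=[[0, 0, -0.1], [0, 0, -0.2], [0, 0, -0.3], [0, 0, -0.3], [0, 0, -0.3], [0, 0, 0]], twist=[[0, 0, 0], [0, 0, 0], [0, 0, 0], [0, 0, 0], [0, 0, 0], [0, 0, 0]], jaw=[255, 255, 255, 255, 255, 255])

```text
clock: 15.65
tcp_pos: [0.4407, 0.3349, 0.3622]
orientation: [2.974, 1.011, -0.002]
contact_force: [0.3, 1.0, -2.4]
grip_width: 0.0135
```

```bash
python3 p.py .475 -.401 .345 122 19
python3 - <<'E'
from p import *
f=r.grab_frame('wrist');save('w14',f);f=r.grab_frame('top');save('t14',f);print(state()[0]['joints'])
E
```

```text
t 15.65 tcp [0.4407 0.3349 0.3622] psi 37.54 tilt 0.09 F [ 0.3446  1.0159 -2.409 ] w 0.013473809058087642
[np.float64(-0.185), np.float64(0.265), np.float64(0.008)] [np.float64(-0.0), np.float64(0.0), np.float64(-0.037)]
[np.float64(-0.205), np.float64(0.25), np.float64(0.008)] [np.float64(-0.0), np.float64(0.0), np.float64(-0.037)]
[np.float64(-0.223), np.float64(0.233), np.float64(0.008)] [np.float64(-0.0), np.float64(0.0), np.float64(-0.037)]
[np.float64(-0.241), np.float64(0.215), np.float64(0.008)] [np.float64(-0.0), np.float64(0.0), np.float64(-0.037)]
[np.float64(-0.257), np.float64(0.196), np.float64(0.008)] [np.float64(-0.0), np.float64(0.0), np.float64(-0.037)]
[np.float64(-0.271), np.float64(0.176), np.float64(0.008)] [np.float64(-0.0), np.float64(0.0), np.float64(-0.037)]
[np.float64(-0.284), np.float64(0.154), np.float64(0.008)] [np.float64(-0.0), np.float64(0.0), np.float64(-0.037)]
[np.float64(-0.295), np.float64(0.131), np.float64(0.008)] [np.float64(-0.0), np.float64(0.0), np.float64(-0.037)]
[np.float64(-0.304), np.float64(0.108), np.float64(0.008)] [np.float64(-0.0
[... 550 characters left out ...]
0.008)] [np.float64(-0.0), np.float64(0.0), np.float64(-0.037)]
[np.float64(-0.321), np.float64(-0.04), np.float64(0.008)] [np.float64(-0.0), np.float64(0.0), np.float64(-0.037)]
[np.float64(-0.317), np.float64(-0.065), np.float64(0.008)] [np.float64(-0.0), np.float64(0.0), np.float64(-0.037)]
[np.float64(-0.311), np.float64(-0.089), np.float64(0.008)] [np.float64(-0.0), np.float64(0.0), np.float64(-0.037)]
[np.float64(-0.303), np.float64(-0.113), np.float64(0.008)] [np.float64(-0.0), np.float64(0.0), np.float64(-0.037)]
[np.float64(-0.293), np.float64(-0.136), np.float64(0.008)] [np.float64(-0.0), np.float64(0.0), np.float64(-0.037)]
[-0.5681  0.3421 -0.2386  1.8842  0.0977  0.9356 -0.197 ]
```

View pics/w14.png

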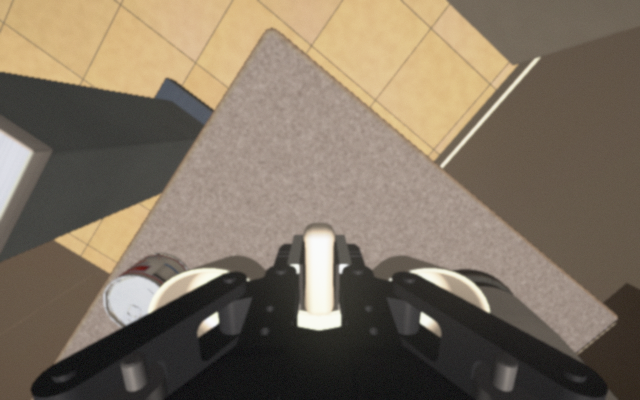

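View pics/t14.png

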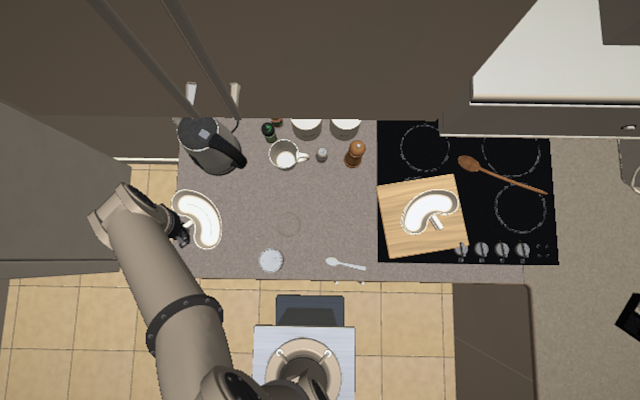

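The second dish is held straight, handle at u≈318 between the pads. I carry it over to the base, raised.

>>> apply_moves(dp=[[-0.185, 0.265, 0], [-0.205, 0.25, 0], [-0.223, 0.233, 0], [-0.24, 0.215, 0], [-0.257, 0.196, 0], [-0.27, 0.176, 0], [-0.284, 0.154, 0], [-0.295, 0.13, 0], [-0.304, 0.108, 0], [-0.312, 0.084, 0], [-0.318, 0.06, 0], [-0.32, 0.035, 0], [-0.323, 0.01, 0], [-0.323, -0.015, 0], [-0.32, -0.04, 0]], twist=[[0, 0, -0.037], [0, 0, -0.037], [0, 0, -0.037], [0, 0, -0.037], [0, 0, -0.037], [0, 0, -0.037], [0, 0, -0.037], [0, 0, -0.037], [0, 0, -0.037], [0, 0, -0.037], [0, 0, -0.037], [0, 0, -0.037], [0, 0, -0.037], [0, 0, -0.037], [0, 0, -0.037]], jaw=[255, 255, 255, 255, 255, 255, 255, 255, 255, 255, 255, 255, 255, 255, 255])

```text
clock: 17.25
tcp_pos: [0.4695, -0.2635, 0.3375]
orientation: [-1.828, -2.504, 0.058]
contact_force: [1.0, 0.3, -3.1]
grip_width: 0.0136
```

```bash
python3 p.py .473 -.398 .345 122 5;python3 -c "
from p import *
print(state()[0]['joints'])"
```

```text
t 17.25 tcp [ 0.4695 -0.2635  0.3375] psi 107.72 tilt 3.17 F [ 1.0021  0.3176 -3.0728] w 0.01361655111517894
[np.float64(-0.215), np.float64(-0.063), np.float64(-0.013)] [np.float64(-0.005), np.float64(-0.001), np.float64(-0.0238)]
[np.float64(-0.212), np.float64(-0.073), np.float64(-0.013)] [np.float64(-0.005), np.float64(-0.001), np.float64(-0.0238)]
[np.float64(-0.208), np.float64(-0.084), np.float64(-0.013)] [np.float64(-0.005), np.float64(-0.001), np.float64(-0.0238)]
[np.float64(-0.204), np.float64(-0.094), np.float64(-0.013)] [np.float64(-0.005), np.float64(-0.001), np.float64(-0.0238)]
[np.float64(-0.199), np.float64(-0.104), np.float64(-0.013)] [np.float64(-0.005), np.float64(-0.001), np.float64(-0.0238)]
[ 0.4661  0.3458 -0.096   1.9284  0.0739  0.9189  2.209 ]
```

>>> apply_moves(dp=[[-0.215, -0.063, -0.02], [-0.21, -0.073, -0.02], [-0.208, -0.084, -0.02], [-0.204, -0.094, -0.02], [-0.16, -0.09, -0.02], [0, 0, 0], [0, 0, 0], [0, 0, 0]], twist=[[-0.005, -0.001, -0.024], [-0.005, -0.001, -0.024], [-0.005, -0.001, -0.024], [-0.005, -0.001, -0.024], [-0.005, -0.001, -0.024], [0, 0, 0], [0, 0, 0], [0, 0, 0]], jaw=[255, 255, 255, 255, 255, 255, 255, 255])

```text
clock: 18.05
tcp_pos: [0.4652, -0.4023, 0.333]
orientation: [-1.499, -2.723, -0.005]
contact_force: [0.1, 0.7, -2.9]
grip_width: 0.0137
```

```bash
python3 p.py .4750 -.401 .315 122 2
python3 - <<'E'
from toparc import *
o,M,psi,t=state();print(o['joints'])
f=r.grab_frame('top');W=cloud(f);z=W[...,2];save('t15',f)
z0=o['tcp_pos'][2]-.2116
m=(z>z0+.022)&(z<z0+.09)&(f['color'].min(2)>95);m[:,:385]=0;m[:,475:]=0;m[:170]=0;m[255:]=0
cv2.imwrite('pics/c15.png',cv2.resize(np.hstack([f['color'][160:270,360:500,::-1],np.repeat(m[160:270,360:500,None]*np.uint8(255),3,2)]),None,fx=2.8,fy=2.8))
yaw=psi-90
y=np.radians(yaw);toparc(z0+.05,yaw,o['tcp_pos'][:2]+.0505*np.array([np.cos(y),np.sin(y)]))
print('hand o',o['tcp_pos'][:2]+.0505*np.array([np.cos(y),np.sin(y)]))
s=r.grab_frame('scene')['color'][110:230,330:490,::-1];cv2.imwrite('pics/s15.png',cv2.resize(s,None,fx=4.5,fy=4.5,interpolation=cv2.INTER_CUBIC))
E
```

```text
t 18.05 tcp [ 0.4652 -0.4023  0.333 ] psi 122.33 tilt 1.94 F [ 0.0573  0.69   -2.9382] w 0.013683495649242913
[np.float64(-0.017), np.float64(0.037), np.float64(0.075)] [np.float64(-0.003), np.float64(-0.007), np.float64(0.0014)]
[np.float64(-0.017), np.float64(0.037), np.float64(0.075)] [np.float64(-0.003), np.float64(-0.007), np.float64(0.0014)]
[ 0.6932  0.4638 -0.1088  1.7539  0.0594  0.961   2.6955]
arc n 72 o [ 0.5024 -0.3712] res 0.0018069197513427043 endcap n 30 [ 0.4679 -0.3301] yaw from end 27.548489339559424
hand o [ 0.5079 -0.3753]
```

View pics/c15.png

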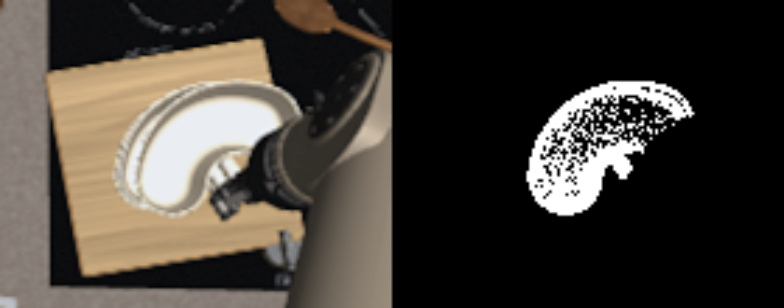

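View pics/s15.png

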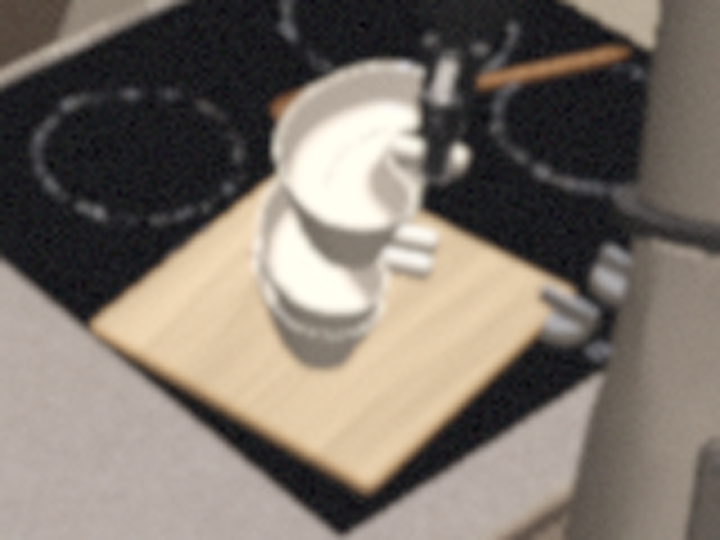

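```bash
python3 p.py .4743 -.4015 .31 122 2
```

```text
t 18.2 tcp [ 0.4659 -0.4017  0.3339] psi 122.42 tilt 1.86 F [ 0.3483  1.204  -2.8279] w 0.01356971525295559
[np.float64(-0.018), np.float64(0.03), np.float64(0.099)] [np.float64(-0.003), np.float64(-0.007), np.float64(0.0018)]
[np.float64(-0.018), np.float64(0.03), np.float64(0.099)] [np.float64(-0.003), np.float64(-0.007), np.float64(0.0018)]
```

>>> apply_moves(dp=[[-0.018, 0.03, 0.09], [-0.018, 0.03, 0.09], [0, 0, 0], [0, 0, 0]], twist=[[-0.003, -0.007, 0.002], [-0.003, -0.007, 0.002], [0, 0, 0], [0, 0, 0]], jaw=[255, 255, 255, 255])

```text
clock: 18.6
tcp_pos: [0.4754, -0.3984, 0.3127]
orientation: [1.518, 2.749, 0.001]
contact_force: [-0.1, 0.1, -2.5]
grip_width: 0.0138
```

```bash
python3 p.py .4743 -.4015 .285 122 1
python3 - <<'E'
from toparc import *
o,M,psi,t=state()
z0=o['tcp_pos'][2]-.2116
yaw=psi-90
y=np.radians(yaw);f=toparc(z0+.05,yaw,o['tcp_pos'][:2]+.0505*np.array([np.cos(y),np.sin(y)]))
print('hand o',o['tcp_pos'][:2]+.0505*np.array([np.cos(y),np.sin(y)]))
s=r.grab_frame('scene')['color'][110:230,330:490,::-1];cv2.imwrite('pics/s16.png',cv2.resize(s,None,fx=4.5,fy=4.5,interpolation=cv2.INTER_CUBIC))
s=f['color'][160:270,360:500,::-1];cv2.imwrite('pics/t16.png',cv2.resize(s,None,fx=5,fy=5,interpolation=cv2.INTER_CUBIC))
E
```

```text
t 18.6 tcp [ 0.4754 -0.3984  0.3127] psi 122.17 tilt 0.07 F [-0.0847  0.1    -2.4826] w 0.013844011356735762
[np.float64(-0.017), np.float64(-0.022), np.float64(0.231)] [np.float64(0.0), np.float64(0.0), np.float64(0.0015)]
arc n 69 o [ 0.518  -0.3714] res 0.0013114167419407171 endcap n 28 [ 0.4832 -0.3295] yaw from end 27.812117325502953
hand o [ 0.5181 -0.3715]
```

View pics/t16.png

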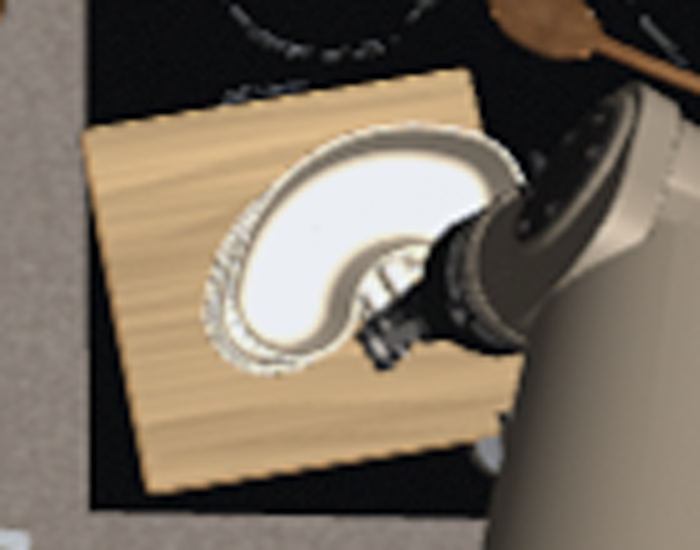

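View pics/s16.png

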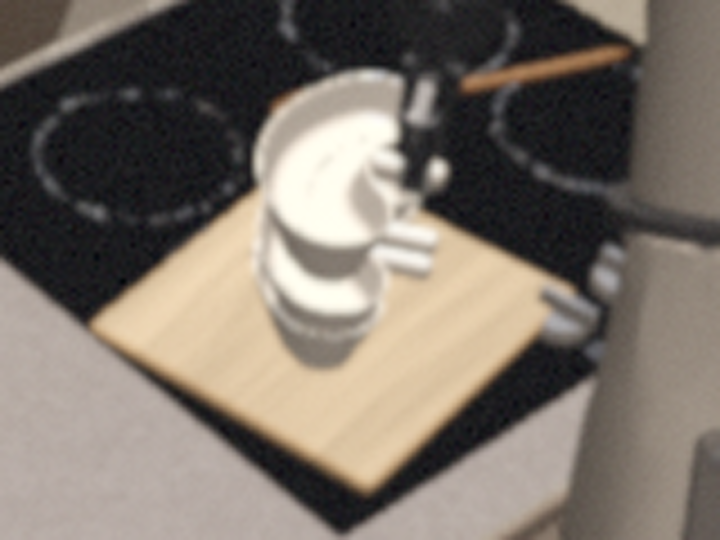

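>>> apply_moves(dp=[[-0.018, -0.022, 0.07], [-0.004, -0.004, 0.05], [0, 0, 0.03], [0, 0, 0], [0, 0, 0]], twist=[[0, 0, 0.001], [0, 0, 0], [0, 0, 0], [0, 0, 0], [0, 0, 0]], jaw=[255, 255, 255, 255, 255])

```text
clock: 19.2
tcp_pos: [0.4736, -0.4034, 0.294]
orientation: [1.523, 2.746, -0.0]
contact_force: [0.6, 0.1, -2.9]
grip_width: 0.0138
```

```bash
python3 p.py .4746 -.402 .2765 122 2
```

```text
t 19.2 tcp [ 0.4736 -0.4034  0.294 ] psi 121.97 tilt 0.12 F [ 0.5574  0.0778 -2.9047] w 0.013838114515682514
[np.float64(0.003), np.float64(0.007), np.float64(0.073)] [np.float64(0.0), np.float64(0.0), np.float64(-0.0001)]
[np.float64(0.003), np.float64(0.007), np.float64(0.073)] [np.float64(0.0), np.float64(0.0), np.float64(-0.0001)]
```

>>> apply_moves(dp=[[0.006, 0.012, 0.05], [0, 0, 0.04], [0, 0, 0.03], [0, 0, 0], [0, 0, 0]], twist=[[0, 0, 0], [0, 0, 0], [0, 0, 0], [0, 0, 0], [0, 0, 0]], jaw=[255, 255, 255, 255, 255])

```text
clock: 19.7
tcp_pos: [0.4747, -0.4018, 0.2784]
orientation: [1.522, 2.746, -0.0]
contact_force: [-0.4, -0.2, -2.6]
grip_width: 0.0141
```

```bash
python3 p.py .4746 -.402 .2757 122 2;python3 - <<'E'
from h import *
s=r.grab_frame('scene')['color'][110:230,330:490,::-1];cv2.imwrite('pics/s17.png',cv2.resize(s,None,fx=4.5,fy=4.5,interpolation=cv2.INTER_CUBIC))
E
```

```text
t 19.7 tcp [ 0.4747 -0.4018  0.2784] psi 121.99 tilt 0.12 F [-0.383  -0.2459 -2.6056] w 0.014062068224350435
[np.float64(-0.001), np.float64(-0.001), np.float64(0.011)] [np.float64(0.0), np.float64(0.0), np.float64(-0.0)]
[np.float64(-0.001), np.float64(-0.001), np.float64(0.011)] [np.float64(0.0), np.float64(0.0), np.float64(-0.0)]
```

View pics/s17.png

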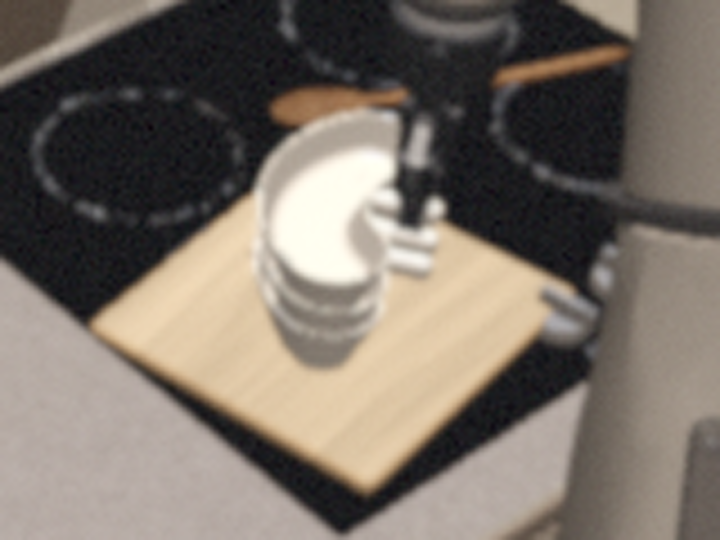

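The dish is 3 mm above its seat, with no contact and the outlines aligned. I finish the descent.

>>> apply_moves(dp=[[0, 0, 0.012], [0, 0, 0.012], [0, 0, 0.006], [0, 0, 0]], twist=[[0, 0, 0], [0, 0, 0], [0, 0, 0], [0, 0, 0]], jaw=[255, 255, 255, 255])

```text
clock: 20.15
tcp_pos: [0.4748, -0.402, 0.2757]
orientation: [1.522, 2.745, -0.0]
contact_force: [-0.4, 0.9, -1.4]
grip_width: 0.0139
```

```bash
python3 p.py .4746 -.402 .2757 122 1
```

```text
t 20.15 tcp [ 0.4748 -0.402   0.2757] psi 121.98 tilt 0.18 F [-0.3702  0.9231 -1.406 ] w 0.01390994053433985
[np.float64(0.001), np.float64(-0.002), np.float64(-0.0)] [np.float64(0.001), np.float64(0.001), np.float64(-0.0002)]
```

Seated at the expected height, with the load starting to come off the wrist. I open, lift and back away.

>>> apply_moves(dp=[[0, 0, 0.004], [0, 0, 0], [0, 0, 0], [0, 0, 0], [0, 0, -0.1], [0, 0, -0.25], [0, 0, -0.35], [0, -0.2, -0.35], [-0.35, 0, -0.2], [-0.4, 0, 0], [-0.4, 0, 0], [-0.4, 0, 0], [0, 0, 0], [0, 0, 0]], twist=[[0, 0, 0], [0, 0, 0], [0, 0, 0], [0, 0, 0], [0, 0, 0], [0, 0, 0], [0, 0, 0], [0, 0, 0], [0, 0, 0], [0, 0, 0], [0, 0, 0], [0, 0, 0], [0, 0, 0], [0, 0, 0]], jaw=[255, 120, 120, 120, 120, 120, 120, 120, 120, 120, 120, 120, 120, 120])

```text
clock: 21.55
tcp_pos: [0.5547, -0.5757, 0.4408]
orientation: [1.514, 2.741, -0.002]
contact_force: [0.0, 0.5, 0.3]
grip_width: 0.0454
```

Run:
```python
from p import *
o,M,psi,t=state();print(o['tcp_pos'],psi,o['clock'],o['contact_force'],o['joints'])
f=r.grab_frame('top');save('t18',f);W=cloud(f);z=W[...,2]
c=f['color'][160:270,360:500,::-1];cv2.imwrite('pics/t18c.png',cv2.resize(c,None,fx=5,fy=5,interpolation=cv2.INTER_CUBIC))
s=r.grab_frame('scene')['color'][110:230,330:490,::-1];cv2.imwrite('pics/s18.png',cv2.resize(s,None,fx=4.5,fy=4.5,interpolation=cv2.INTER_CUBIC))
m=(z>.035)&(z<.15);m[:,:395]=0;m[:,455:]=0;m[:180]=0;m[245:]=0
try: print(pose(f,m,.064))
except Exception as e: print(e)
hv=cv2.cvtColor(f['color'],cv2.COLOR_RGB2HSV)
# floor points: plane fit of inner floor
p=W[m&(abs(z-.086)<.008)];
A=np.c_[p[:,:2]-p[:,:2].mean(0),np.ones(len(p))];q=np.linalg.lstsq(A,p[:,2],rcond=None)[0];print('floor',len(p),q)
for n,(u0,v0,u1,v1) in dict(tin=(255,245,288,275),mill=(340,135,370,170),shaker=(314,145,329,163),mug=(265,138,312,172)).items():
    p=W[v0:v1,u0:u1].reshape(-1,3);p=p[p[:,2]>.03];print(n,p.min(0).round(3),p.max(0).round(3))
```

```text
[ 0.5547 -0.5757  0.4408] 122.15399742483014 21.55 [0.0249 0.5436 0.3427] [ 0.7605  0.6737 -0.0633  1.1437  0.0399  1.3151  2.8333]
{'circ': array([ 0.4566, -0.4094,  0.1254]), 'C2': array([ 0.4673, -0.4014]), 'o': array([ 0.5154, -0.3655]), 'yawsym': np.float64(36.7477462627088), 'yawh': np.float32(26.310066), 'hc': array([ 0.474 , -0.3946], dtype=float32), 'tip': np.float64(-0.07070010720920886), 'hlat': np.float64(0.001403624147095128), 'yext': (np.float64(-0.09954468429464586), np.float64(0.09472871344331922)), 'xmax': np.float64(0.051804535014767186), 'yawc': np.float64(-134.71522015037962)}
floor 1088 [-0.0055 -0.0022  0.0878]
tin [0.322 0.068 0.032] [0.393 0.142 0.063]
mill [ 0.665 -0.175  0.03 ] [ 0.766 -0.106  0.173]
shaker [ 0.676 -0.068  0.03 ] [ 0.71  -0.028  0.096]
mug [ 0.64  -0.008  0.03 ] [0.756 0.137 0.1  ]
```

View pics/t18c.png

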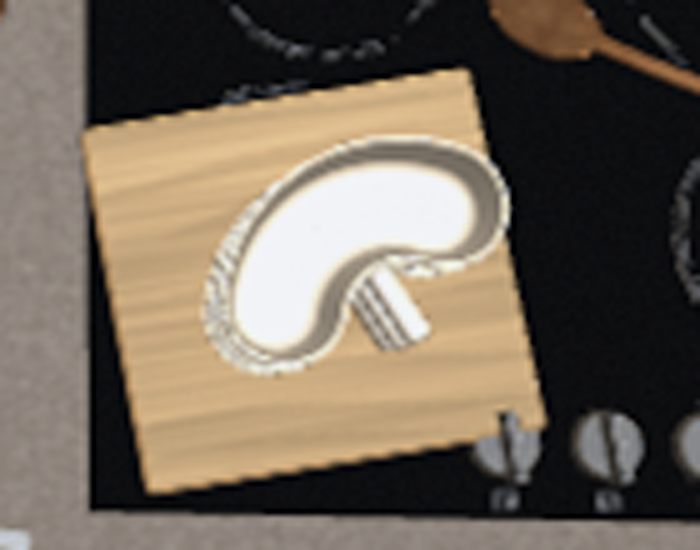

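View pics/s18.png

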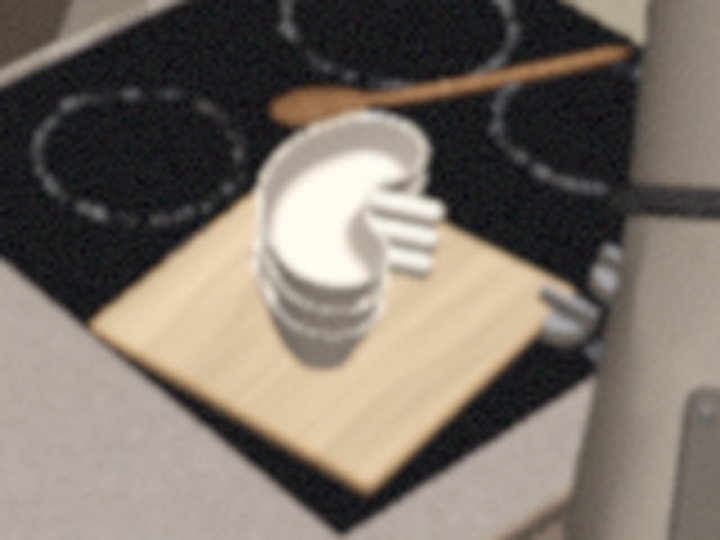

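The three dishes are stacked evenly with their handles parallel one above another. The top floor is level (slope under 0.006) at 0.088, the bystanders have not moved, and the gripper is clear. I hand in.

```bash
python3 -c "
from bench import r
print(r.hand_in())"
```

```text
the job is handed in; nothing more can be done
None
```

Both worktop dishes are nested in the bottom dish on the board, the middle one first and the left one on top. I let go and handed in at about 21.7 s of the 58 s; no verdict was reported.

**What the last checks showed**
- **Seating:** each dish touched down at the expected height, 22 mm above the one below. I then read the inner floors as 0.064–0.065 m for the first dish and 0.088 m for the top one (nominal 0.064 and 0.086).
- **Level and alignment:** the top floor sloped by less than 0.006 rad. In the last pictures the outlines match and the three handles lie one above another.
- **Bystanders:** the mill, shaker, mug and tin read within about 4 mm of where they started.
- **Robot:** the gripper was open and clear of everything.

**What went wrong or disagreed**
- My first approach to the left dish ran into the last joint's limit. I turned the tool half round and gripped the handle that way instead.
- The top and wrist cameras disagreed by 2–4 mm on the dish positions. I aligned each dish by comparing held and standing dish in the same camera.
- The last outline fit in the top view was not usable because it merged all three rims. Its yaw estimates spread from 26° to 37°, against 32.5° for the first nested dish. For the top dish's sideways fit I therefore rely on the seating height, the level floor and the pictures.

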